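# Reload the spool feeder behind its isolator

### The arm

A 6-joint arm with a two-finger parallel gripper is mounted at the origin on a cart in front of the work surface, level with it; the furniture and walls round the work are solid. World frame = base frame: x ahead of the robot, y to its left, z up, the work surface at z = 0. Lengths are in m, angles in rad, forces in N, time in s.
With the tool pointing down it reaches from about 0.3 to 0.875 m from the base axis. Payload 4.2 kg.
Tool frame: the origin (TCP) lies midway between the tips of the shut fingers; the grasp point (between the pads) lies 19 mm behind it (env.grasp_offset is the z of the grasp point in the tool frame, in m); z points along the fingers, y is the line along which they close (so a half turn about z gives the same grasp; the last joint's range is limited). The gripper opens to 85 mm and grips with 20 to 120 N. Pads are 22 mm wide; open, the fingers measure 114 mm over their backs; the gripper's body (76 mm by 85 mm) begins 54 mm behind the grasp point. The pads swing forward as they close: fully open they stand 13 mm farther back than shut.
Start: joints at [1.161, 0.32, 1.565, -0, 1.257, -0.02], TCP at [0.219, 0.532, 0.231] pointing down, gripper open.
Joint ranges: [-3.11, 3.11], [-0.84, 2.01], [0.21, 2.61], [-1.34, 4.49], [0.05, 2.63], [-2.56, 2.56]. Speed limits (rad/s): [2.57, 2.57, 3.14, 3.14, 3.14, 3.14].

### API

Orientations are given as a unit quaternion [x, y, z, w].
In Python, from workcell import env gives the robot as it stands.
- The arm moves only by the shell command python3 nudge.py 'ROWS'. ROWS is a JSON list of rows, 1 to 12 of them, each of 5 numbers: the finger opening in m, then dx, dy, dz in m, then a turn about the tool's z in rad; each row is the pose to reach, as a shift and turn from the pose commanded when the command began, along the tool's axes at that moment; what a row does not reach only later rows make up. A row lasts 1/12 s, in which the tool goes at most 0.0417 m and 0.125 rad, less where a joint would pass 70% of its speed; a pose out of reach is approached as far as the arm can. The fingers move at their own pace and stop on an object; the grip force is fixed at half the most. Time passes only in rows, so rows that do not move let the fingers close. It prints the time, the measured TCP pose, the force, the opening and the grip force at its end.
- env.observe(): the state, without advancing time (a new reading comes with each control period).
- env.snapshot(name): name is "scene" or "top" or "wrist"; returns a dict with "pixels" (400x640x3 uint8, red, green, blue), "camera_matrix" (3x3 intrinsics, pixels), "extrinsics" (4x4, takes a point from camera to world coordinates). Camera axes: x right, y down, z forward; pixel columns grow to the right and rows downward; lengths in m; the calibration is good to about 2 mm. The wrist camera is an equidistant fisheye: a pixel r from the principal point sees the ray r / f radians off the axis. A picture is of the moment at which its call begins. There is no depth.
- env.finish_job(): hands the job in; it is judged then, once.
The state is a dict: "t": time; "q": joint angles; "joint_velocities": joint speeds; "joint_torque": joint torques, N m; "position": TCP position; "tcp_rot": TCP orientation; "force": force on the tool from outside, world axes, zero at the start; "wrist_torque": the same for the moment, N m; "finger_gap": finger opening in m; "finger_force": force on a finger pad.
Only numpy, scipy, OpenCV 4.12 (cv2) and the standard library are available. Lean on these libraries where they do the work, as an engineer would, in place of code of your own. Each camera call takes 0.05 s, during which the arm holds its last target. There are 200 camera calls.

### The job

Turn the feeder's rotary isolator off, then take the empty cores off the spindles into the small tray, mount every small spool lying on the board on the feeder, one to a spindle and fully down, and switch on the toggle of each loaded spindle, leaving the toggle of any empty spindle off. Only then turn the isolator back on. Leave the other things on the board where they are.

Things in the scene. Friction and masses are not known exactly. Their poses are not given: they have to be found in the camera images.
- feeder: grey spool feeder, fixed to the board: deck 190 (x) x 300 (y) x 12 mm high, origin at the centre of its underside; three steel spindles stand along its +x (far) half and one toggle stands in front (-x) of each. It may be turned about z
- spindle_a (a point): foot of spindle a (left, +y), on its axis, on the deck's top (12 mm above the board), at (50, 95, 12) mm in the feeder's frame; axes as the feeder's. The spindle is 13 mm thick and 70 mm tall above this point, the last 10 mm tapered to 4 mm
- spindle_b (a point): foot of spindle b (middle), on its axis, on the deck's top (12 mm above the board), at (50, 0, 12) mm in the feeder's frame; axes as the feeder's. The spindle is 13 mm thick and 70 mm tall above this point, the last 10 mm tapered to 4 mm
- spindle_c (a point): foot of spindle c (right, -y), on its axis, on the deck's top (12 mm above the board), at (50, -95, 12) mm in the feeder's frame; axes as the feeder's. The spindle is 13 mm thick and 70 mm tall above this point, the last 10 mm tapered to 4 mm
- pivot_a (a point): pivot of the toggle that belongs to spindle a, at (-45, 95, 32) mm in the feeder's frame; axes as the feeder's. Its black housing, 40 (x) x 30 (y) mm, tops out at this height
- pivot_b (a point): pivot of the toggle that belongs to spindle b, at (-45, 0, 32) mm in the feeder's frame; axes as the feeder's. Its black housing, 40 (x) x 30 (y) mm, tops out at this height
- pivot_c (a point): pivot of the toggle that belongs to spindle c, at (-45, -95, 32) mm in the feeder's frame; axes as the feeder's. Its black housing, 40 (x) x 30 (y) mm, tops out at this height
- toggle_a (a joint): toggle a, rad: 0 = off, its lever leans 0.5 rad to the feeder's -x (towards the robot); 1.0 = on, it leans 0.5 rad to +x (towards its spindle). The lever is a 9 mm rod, 45 mm from the pivot to the centre of its 14 mm ball. A spring snaps it to the nearer end from the middle; 1 to 2 N at the ball moves it
- toggle_b (a joint): toggle b, rad: 0 = off, its lever leans 0.5 rad to the feeder's -x (towards the robot); 1.0 = on, it leans 0.5 rad to +x (towards its spindle). The lever is a 9 mm rod, 45 mm from the pivot to the centre of its 14 mm ball. A spring snaps it to the nearer end from the middle; 1 to 2 N at the ball moves it
- toggle_c (a joint): toggle c, rad: 0 = off, its lever leans 0.5 rad to the feeder's -x (towards the robot); 1.0 = on, it leans 0.5 rad to +x (towards its spindle). The lever is a 9 mm rod, 45 mm from the pivot to the centre of its 14 mm ball. A spring snaps it to the nearer end from the middle; 1 to 2 N at the ball moves it
- isolator: grey isolator box, fixed to the board, 120 (x, long) x 80 (y) x 46 mm high with a 4 mm dial plate on top; origin at the centre of its underside; may be turned about z
- handle_grip (a point): on the turning axis of the isolator's handle, 84 mm above the board, 2 mm below the top of its bar; x points along the bar to its nose (the end with the white mark), z up. The bar is 14 mm thick, 58 mm long (38 mm to the nose, 20 mm to the tail), 28 mm tall above a 44 mm disc whose top is 58 mm above the board
- isolator_handle (a joint): isolator handle, rad, turning anticlockwise from above: 0 = on, the bar lies along the box, nose away from the robot; 1.4 = off, the bar lies across the box (80 degrees round, nose to the left). A spring snaps it to the nearer end from the middle (0.7); about 0.2 Nm moves it
- spool_0: small spool standing flat on the board (2 or 3 are present): black flanges 64 mm across round a pale full winding, drum 30 mm high, on top a round collar 32 mm across and 24 mm tall to grip it by (54 mm in all); an 18 mm bore runs through; about 0.12 kg; origin at the centre of its underside, z up along the bore
- spool_1: small spool standing flat on the board (2 or 3 are present): black flanges 64 mm across round a pale full winding, drum 30 mm high, on top a round collar 32 mm across and 24 mm tall to grip it by (54 mm in all); an 18 mm bore runs through; about 0.12 kg; origin at the centre of its underside, z up along the bore
- spool_2: small spool standing flat on the board (2 or 3 are present): black flanges 64 mm across round a pale full winding, drum 30 mm high, on top a round collar 32 mm across and 24 mm tall to grip it by (54 mm in all); an 18 mm bore runs through; about 0.12 kg; origin at the centre of its underside, z up along the bore
- core_a: empty core standing on spindle a at the start (1 or 2 of the three are present): plain cardboard-brown tube, 32 mm across, 54 mm tall, 18 mm bore, 0.03 kg; origin at the centre of its underside, z up along the bore
- core_b: empty core standing on spindle b at the start (1 or 2 of the three are present): plain cardboard-brown tube, 32 mm across, 54 mm tall, 18 mm bore, 0.03 kg; origin at the centre of its underside, z up along the bore
- core_c: empty core standing on spindle c at the start (1 or 2 of the three are present): plain cardboard-brown tube, 32 mm across, 54 mm tall, 18 mm bore, 0.03 kg; origin at the centre of its underside, z up along the bore
- tray: open grey tray for the empty cores, fixed to the board, 100 x 100 mm outside, 25 mm high, walls and floor 3 mm; origin at the centre of its underside; may be turned a little about z. How the cores lie in it does not matter
- nozzle_tin: round grey screw tin, 43 mm across, 21 mm high; not part of the job, leave alone; origin at the centre of its underside
- sanding_block: brick-red sanding block, 48 x 68 x 24 mm; not part of the job, leave alone; origin at the centre of its underside
- glue_stick: standing glue stick, 27 mm across, 92 mm high; not part of the job, leave alone; origin at the centre of its underside

How it is judged:
By the outcome, as a careful person would: the job done as asked, in the order asked, and still so for the second after the job is handed in, with the robot touching nothing.
Of core_a, core_b, core_c only 1 to 2 are there at a start; the rules pass over those that are not, and their reading is None.
Of spool_0, spool_1, spool_2 only 2 to 3 are there at a start; the rules pass over those that are not, and their reading is None.
At some moment in a run one of spool_0, spool_1, spool_2 may be knocked a few centimetres aside while the robot is not near it.
Once in a run the grip may slacken for a moment while it holds something.
It also fails if it takes over 210 s, if anything falls off the work surface, if the arm or the gripper's body presses on something with over 40 N, if the wrist force passes 120 N, or if a joint passes its speed limit or range.

## Working session

There is one attempt and no reset: what is moved stays moved. The work goes in short steps, Python scripts to look and compute and a shell command to move; the robot and the scene stay as the last step left them, time stands still between calls to the robot, and variables do not carry over. Pictures are saved under pics/ and viewed, at most 14 in all, crops included, and the job is handed in when it is done.

```bash
ls; mkdir -p pics
python3 - <<'E'
from workcell import env
import cv2
o=env.observe();print(o)
for n in("scene","top"):
    s=env.snapshot(n);cv2.imwrite(f"pics/{n}0.png",s["pixels"][:,:,::-1]);print(n,s["camera_matrix"],s["extrinsics"])
E
```

```text
nudge.py
pics
workcell.py
{'t': 0.0, 'q': array([ 1.16101036e+00,  3.20318002e-01,  1.56569683e+00, -5.32426881e-06,
        1.25738782e+00, -1.99915922e-02]), 'joint_velocities': array([-7.41290234e-05, -6.26566971e-04, -9.27261621e-05,  4.63151858e-04,
        2.35397397e-04,  8.08716198e-04]), 'joint_torque': array([ 2.35642670e-03, -4.15495741e+01, -2.34163839e+01,  6.42835903e-05,
        8.05807969e-03,  4.75068433e-06]), 'position': array([0.21830374, 0.53142819, 0.23046035]), 'tcp_rot': array([ 1.93664782e-01,  9.81067344e-01, -8.84727822e-04, -1.90508223e-04]), 'force': array([-0.44354839,  0.03851118, -0.30808832]), 'wrist_torque': array([0.0441885 , 0.0060343 , 0.00075689]), 'finger_force': 0.0, 'finger_gap': 0.08553183581806592}
scene [[472.12136893   0.         320.63983265]
 [  0.         472.12136893 198.53592202]
 [  0.           0.           1.        ]] [[ 0.7834958  -0.43976085  0.43902703 -0.11573886]
 [-0.62124422 -0.57001136  0.53771987 -0.79944958]
 [ 0.01378225 -0.69404426 -0.7198004   1.09090674]
 [ 0.          0.          0.          1.        ]]
top [[383.67674929   0.         318.96332723]
 [  0.         383.67674929 208.38373307]
 [  0.           0.           1.        ]] [[ 0.01613559 -0.99933252  0.03277447  0.44077606]
 [-0.99986396 -0.01601465  0.00394924 -0.07194869]
 [-0.00342173 -0.03283374 -0.99945497  1.21569861]
 [ 0.          0.          0.          1.        ]]
```
View pics/top0.png

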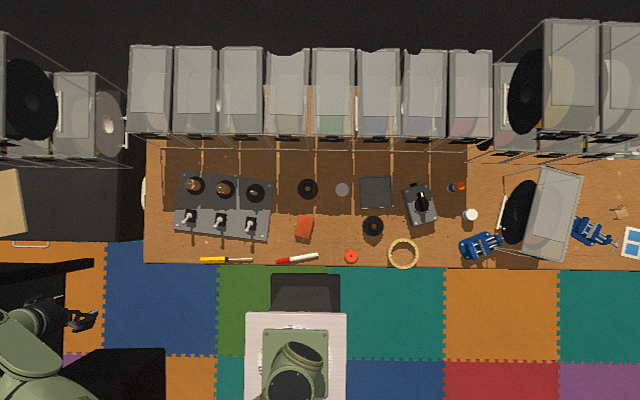

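View pics/scene0.png

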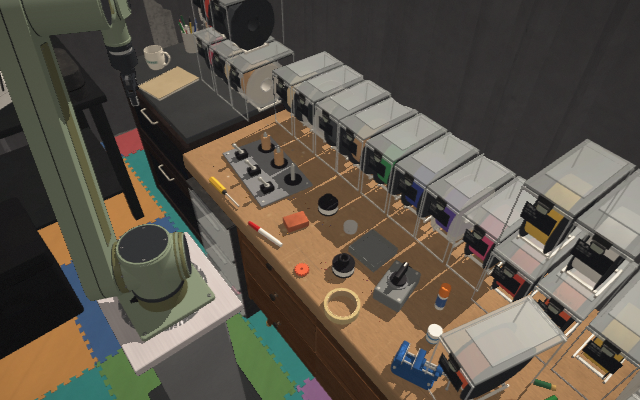

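Run:
```python
import cv2,numpy as np
t=cv2.imread("pics/top0.png")[160:280,165:485];s=cv2.imread("pics/scene0.png")[125:315,215:465]
cv2.imwrite("pics/top0c.png",cv2.resize(t,(800,300),interpolation=cv2.INTER_CUBIC));cv2.imwrite("pics/scene0c.png",cv2.resize(s,(789,600),interpolation=cv2.INTER_CUBIC))
```

View pics/top0c.png

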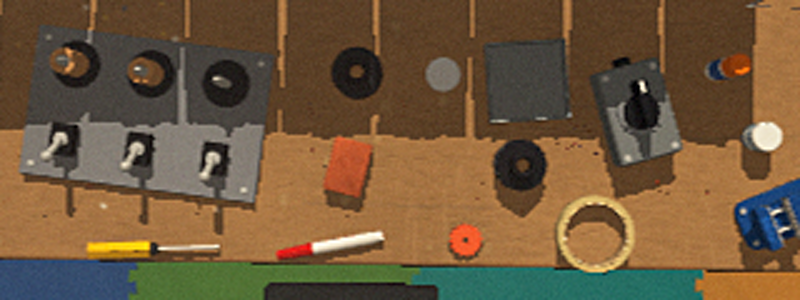

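View pics/scene0c.png

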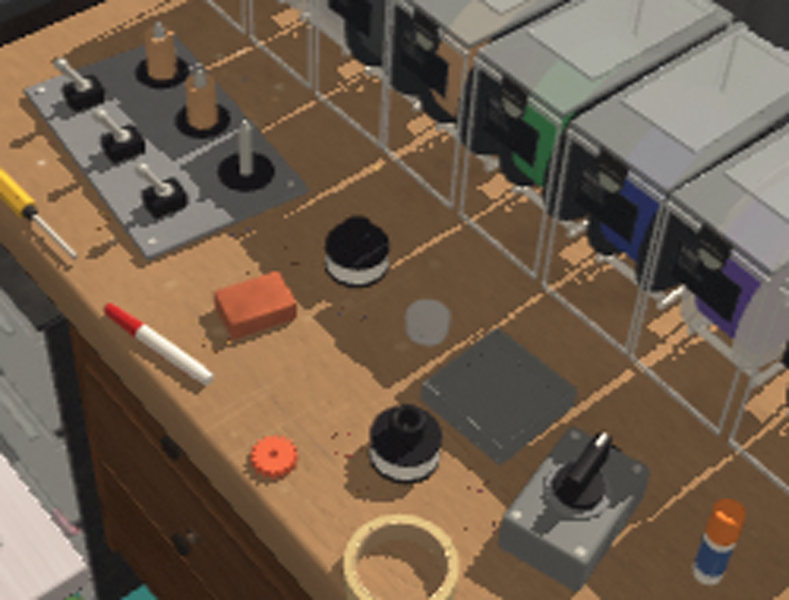

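```bash
cat > h.py <<'E'
import numpy as np,cv2
from scipy.spatial.transform import Rotation as R
from scipy.optimize import least_squares
KT=np.array([[383.67674929,0,318.96332723],[0,383.67674929,208.38373307],[0,0,1]])
ET=np.array([[0.01613559,-0.99933252,0.03277447,0.44077606],[-0.99986396,-0.01601465,0.00394924,-0.07194869],[-0.00342173,-0.03283374,-0.99945497,1.21569861],[0,0,0,1]])
KS=np.array([[472.12136893,0,320.63983265],[0,472.12136893,198.53592202],[0,0,1]])
ES=np.array([[0.7834958,-0.43976085,0.43902703,-0.11573886],[-0.62124422,-0.57001136,0.53771987,-0.79944958],[0.01378225,-0.69404426,-0.7198004,1.09090674],[0,0,0,1]])
def proj(p,K,E):
    c=(np.asarray(p)-E[:3,3])@E[:3,:3]; u=c@K.T; return u[:,:2]/u[:,2:]
def ray(px,K,E,z):
    d=E[:3,:3]@np.linalg.solve(K,[*px,1]); return E[:3,3]+d*(z-E[2,3])/d[2]
top=lambda c:np.array(c)/2.5+[165,160]-.3      # crop px -> image px
scn=lambda c:np.array(c)/3.156+[215,125]-.34
def place(pose,pts):
    x,y,a=pose; c,s=np.cos(a),np.sin(a); p=np.asarray(pts,float)
    return np.c_[x+c*p[:,0]-s*p[:,1],y+s*p[:,0]+c*p[:,1],p[:,2]]
def fit(pts,obs,x0):
    """pts model; obs list of (i,'t'|'s',crop px)"""
    pts=np.array(pts)
    def f(v):
        w=place(v,pts);r=[]
        for i,k,px in obs:
            r.extend(proj(w[i:i+1],*( (KT,ET) if k=='t' else (KS,ES)))[0]-(top(px) if k=='t' else scn(px)))
        return np.array(r)
    s=least_squares(f,x0,loss='soft_l1'); return s.x,np.round(f(s.x).reshape(-1,2),1)
wf=lambda p,K,E,z:np.round(ray(p,K,E,z),4)
def wray(px,s):
    "wrist fisheye pixel -> world origin, direction"
    K=s["camera_matrix"];E=s["extrinsics"];d=(np.array(px)-K[:2,2])/K[0,0];r=np.hypot(*d)
    v=np.r_[d/r*np.sin(r),np.cos(r)] if r>1e-9 else np.array([0,0,1.]); return E[:3,3],E[:3,:3]@v
def wproj(p,s):
    K=s["camera_matrix"];E=s["extrinsics"];c=(np.atleast_2d(p)-E[:3,3])@E[:3,:3]
    h=np.hypot(c[:,0],c[:,1]);t=np.arctan2(h,c[:,2]);return K[:2,2]+K[0,0]*(c[:,:2]/h[:,None])*t[:,None]
def wpt(px,s,z):
    o,d=wray(px,s);return o+d*(z-o[2])/d[2]
E
python3 - <<'E'
from h import *
F=[(.095,.15,.012),(.095,-.15,.012),(-.095,-.15,.012),(-.095,.15,.012),(.05,.095,.082),(.05,0,.082),(.05,-.095,.082)]
o=[(0,'t',(38,27)),(1,'t',(272,52)),(2,'t',(255,202)),(3,'t',(20,172)),(6,'t',(220,79)),(2,'s',(148,257)),(1,'s',(307,186)),(3,'s',(24,90)),(4,'s',(158,24)),(5,'s',(199,68)),(6,'s',(246,122))]
print("feeder",*fit(F,o,[.5,.3,0]))
I=[(.06,.04,.046),(.06,-.04,.046),(-.06,-.04,.046),(-.06,.04,.046)]
o=[(0,'t',(591,76)),(1,'t',(654,60)),(2,'t',(683,149)),(3,'t',(614,165)),(3,'s',(505,510)),(2,'s',(580,550)),(1,'s',(648,465)),(0,'s',(575,430))]
print("iso",*fit(I,o,[.5,-.3,0]))
T=[(.05,.05,.025),(.05,-.05,.025),(-.05,-.05,.025),(-.05,.05,.025)]
o=[(0,'t',(485,44)),(1,'t',(565,40)),(2,'t',(571,117)),(3,'t',(490,122)),(3,'s',(421,383)),(2,'s',(500,460)),(1,'s',(576,388)),(0,'s',(500,332))]
print("tray",*fit(T,o,[.5,-.2,0]))
for n,a,b in(("s0",(357,73),(357,235)),("s1",(520,165),(405,430))):
    print(n,wf(top(a),KT,ET,.03),wf(scn(b),KS,ES,.03))
print("glue",wf(top((738,66)),KT,ET,.092),"block",wf(top((348,168)),KT,ET,.024),"tin",wf(top((443,74)),KT,ET,.021))
E
```

```text
feeder [ 0.48599942  0.23283601 -0.10253178] [[ 0.3 -1. ]
 [ 1.1  0.2]
 [ 0.5  0.3]
 [-0.4  0.9]
 [-1.2 -0.2]
 [ 0.1  0. ]
 [ 1.4  0.1]
 [-0.7 -0.5]
 [-0.3 -0.7]
 [ 0.2  0.5]
 [-0.3 -0.3]]
iso [ 0.49759349 -0.37300168  0.26606002] [[ 0.5 -1.9]
 [ 0.7 -2. ]
 [-0.8  0.5]
 [ 1.3  0.6]
 [-2.9  0.2]
 [ 0.   3.5]
 [ 0.8 -0.8]
 [-2.  -4.1]]
tray [ 0.53291713 -0.2443608   0.0680541 ] [[ 0.6 -0.3]
 [ 0.7 -0.3]
 [ 0.1  0.9]
 [ 0.3  0.6]
 [-0.2 -0.3]
 [ 0.3 -3.3]
 [ 0.2  0.4]
 [-1.2 -1.9]]
s0 [ 0.5395 -0.0308  0.03  ] [ 0.5474 -0.0225  0.03  ]
s1 [ 0.4289 -0.2339  0.03  ] [ 0.4312 -0.2329  0.03  ]
glue [ 0.5496 -0.4797  0.092 ] block [ 0.4216 -0.0214  0.024 ] tin [ 0.5407 -0.1378  0.021 ]
```

```bash
cat > g.py <<'E'
"g.py x y z [yaw of the closing line]: shift and turn in the tool's axes from here to there"
import sys,numpy as np
from workcell import env
from scipy.spatial.transform import Rotation as R
o=env.observe();r=R.from_quat(o["tcp_rot"]).as_matrix();yaw=np.arctan2(r[1,1],r[0,1])
a=[float(v) for v in sys.argv[1:]]
print("t %.2f"%o["t"],"tcp",o["position"].round(4),"yaw %.3f"%yaw,"q1 %.2f q6 %.2f"%(o["q"][0],o["q"][5]),"F",o["force"].round(1),"gap %.4f"%o["finger_gap"],"tilt",r[:2,2].round(4))
if len(a)>2:
    d=r.T@(np.array(a[:3])-o["position"]);t=0
    if len(a)>3:t=-((a[3]-yaw+np.pi/2)%np.pi-np.pi/2)
    print("shift",d.round(4),"turn %.3f"%t,"rows",int(np.ceil(max(np.linalg.norm(d)/.0417,abs(t)/.125))))
E
python3 g.py .42 .2 .3
python3 - <<'E'
from h import *
print(place([.486,.2328,-.1025],[(.05,.095,.012),(.05,0,.012),(.05,-.095,.012),(-.045,.095,.032),(-.045,0,.032),(-.045,-.095,.032)]).round(4))
E
```

```text
t 0.10 tcp [0.2184 0.5315 0.2306] yaw 1.181 q1 1.16 q6 -0.02 F [ 0.  -0.9 -0.4] gap 0.0855 tilt [-0.0006 -0.0014]
shift [-0.3125 -0.2301 -0.0691] turn 0.000 rows 10
[[0.5455 0.3222 0.012 ]
 [0.5357 0.2277 0.012 ]
 [0.526  0.1332 0.012 ]
 [0.451  0.3319 0.032 ]
 [0.4412 0.2374 0.032 ]
 [0.4315 0.1429 0.032 ]]
```

```bash
python3 nudge.py '[[0.085,-0.31,-0.23,-0.07,0],[0.085,-0.31,-0.23,-0.07,0],[0.085,-0.31,-0.23,-0.07,0],[0.085,-0.31,-0.23,-0.07,0],[0.085,-0.31,-0.23,-0.07,0],[0.085,-0.31,-0.23,-0.07,0],[0.085,-0.31,-0.23,-0.07,0],[0.085,-0.31,-0.23,-0.07,0],[0.085,-0.31,-0.23,-0.07,0],[0.085,-0.31,-0.23,-0.07,0],[0.085,-0.31,-0.23,-0.07,0],[0.085,-0.31,-0.23,-0.07,0]]'
cat > snap.py <<'E'
import sys,cv2,pickle
from workcell import env
s=env.snapshot("wrist" if len(sys.argv)<3 else sys.argv[2]);n=sys.argv[1]
cv2.imwrite(f"pics/{n}.png",s["pixels"][:,:,::-1]);pickle.dump(s,open(n+".pkl","wb"));print(s["camera_matrix"][0,0],s["camera_matrix"][:2,2],s["extrinsics"].round(3).tolist())
E
python3 snap.py w1; python3 g.py .48 -.36 .26 1.837
```

```text
t: 1.1
position: [0.4179, 0.2007, 0.3011]
tcp_rot: [0.195, 0.981, 0.0, -0.0]
force: [-0.4, 0.8, -0.4]
finger_gap: 0.085
finger_force: 0.0
309.70691628693146 [317.09471821 203.54057564] [[0.382, 0.876, 0.296, 0.342], [0.924, -0.361, -0.123, 0.234], [-0.001, 0.321, -0.947, 0.442], [0.0, 0.0, 0.0, 1.0]]
t 1.15 tcp [0.4174 0.2015 0.3009] yaw 1.180 q1 0.42 q6 -0.76 F [ 0.6  0.1 -0.9] gap 0.0851 tilt [-0.0012  0.0004]
shift [-0.2717 -0.4954  0.0406] turn -0.657 rows 14
```

View pics/w1.png

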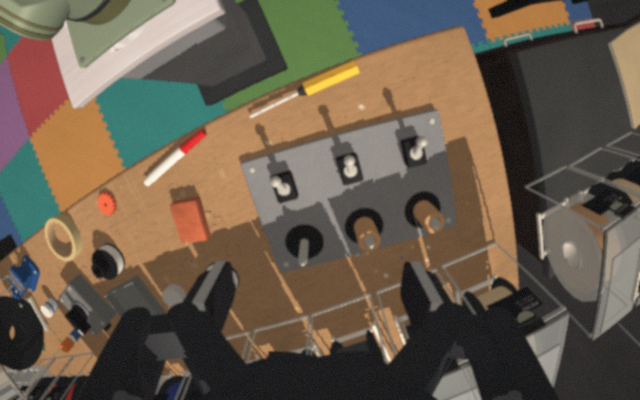

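```bash
python3 - <<'E'
from h import *;import pickle
s=pickle.load(open("w1.pkl","rb"))
P=[(.095,.15,.012),(.095,-.15,.012),(-.095,-.15,.012),(-.095,.15,.012),(.05,-.095,.012),(.05,.095,.082),(.05,0,.082),(.05,-.095,.082)]
print(wproj(place([.486,.2328,-.1025],P),s).round(1))
im=s["pixels"][90:290,225:475];cv2.imwrite("pics/w1c.png",cv2.resize(im,None,fx=3,fy=3,interpolation=cv2.INTER_CUBIC)[:,:,::-1])
E
python3 nudge.py '[[0.085,-0.1,-0.2,0.04,0.12],[0.085,-0.27,-0.495,0.04,0.25],[0.085,-0.27,-0.495,0.04,0.37],[0.085,-0.27,-0.495,0.04,0.5],[0.085,-0.27,-0.495,0.04,0.62],[0.085,-0.27,-0.495,0.04,0.75],[0.085,-0.27,-0.495,0.04,0.87],[0.085,-0.27,-0.495,0.04,1.0],[0.085,-0.27,-0.495,0.04,1.12],[0.085,-0.27,-0.495,0.04,1.25],[0.085,-0.27,-0.495,0.04,1.37],[0.085,-0.27,-0.495,0.04,1.5]]'
python3 g.py .46 -.36 .26 1.837
```

```text
[[456.3 225. ]
 [278.8 274.4]
 [236.4 164.1]
 [436.3 107.4]
 [302.5 242.4]
 [436.9 226.9]
 [369.3 246.8]
 [300.2 265.1]]
t: 2.15
position: [0.4727, -0.2944, 0.2647]
tcp_rot: [0.81, 0.586, 0.0, -0.001]
force: [0.6, -0.2, 0.6]
finger_gap: 0.0847
finger_force: 0.0
t 2.15 tcp [ 0.4727 -0.2944  0.2647] yaw -0.318 q1 -0.58 q6 -0.26 F [ 0.6 -0.2  0.6] gap 0.0847 tilt [-0.0005  0.0013]
shift [-0.0663  0.0085  0.0046] turn 0.987 rows 8
```

View pics/w1c.png

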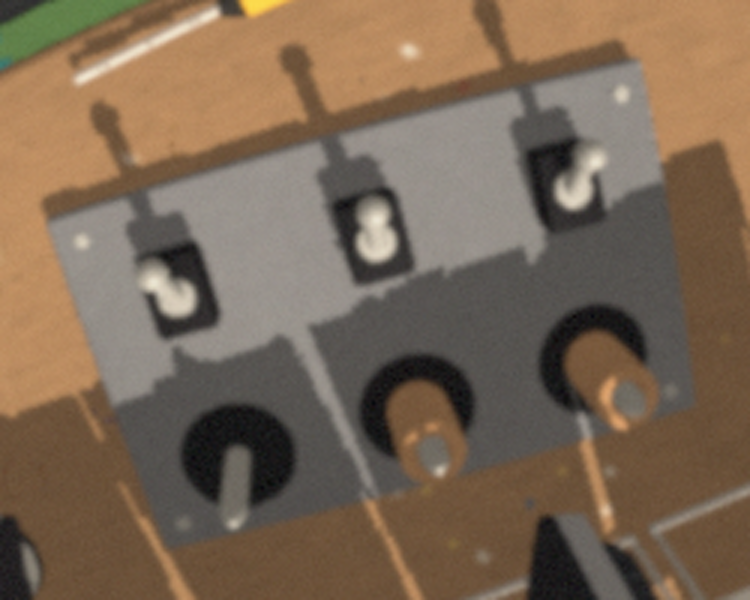

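```bash
python3 nudge.py '[[0.085,-0.03,0.008,0.005,0.12],[0.085,-0.066,0.008,0.005,0.25],[0.085,-0.066,0.008,0.005,0.37],[0.085,-0.066,0.008,0.005,0.5],[0.085,-0.066,0.008,0.005,0.62],[0.085,-0.066,0.008,0.005,0.75],[0.085,-0.066,0.008,0.005,0.87],[0.085,-0.066,0.008,0.005,0.987],[0.085,-0.066,0.008,0.005,0.987]]'
python3 snap.py w2; python3 g.py
python3 - <<'E'
import cv2
im=cv2.imread("pics/w2.png");cv2.imwrite("pics/w2c.png",cv2.resize(im[80:380,120:520],None,fx=2,fy=2,interpolation=cv2.INTER_CUBIC))
E
```

```text
t: 2.9
position: [0.4603, -0.3576, 0.2597]
tcp_rot: [0.991, 0.135, -0.0, -0.001]
force: [-0.4, 0.0, -0.3]
finger_gap: 0.0851
finger_force: 0.0
309.70691628693146 [317.09471821 203.54057564] [[0.268, -0.912, -0.311, 0.54], [-0.963, -0.254, -0.086, -0.334], [-0.001, 0.322, -0.947, 0.401], [0.0, 0.0, 0.0, 1.0]]
t 2.95 tcp [ 0.4602 -0.3578  0.2598] yaw -1.296 q1 -0.68 q6 0.62 F [-0.  -0.  -0.2] gap 0.0848 tilt [-0.0006  0.0011]
```

View pics/w2c.png

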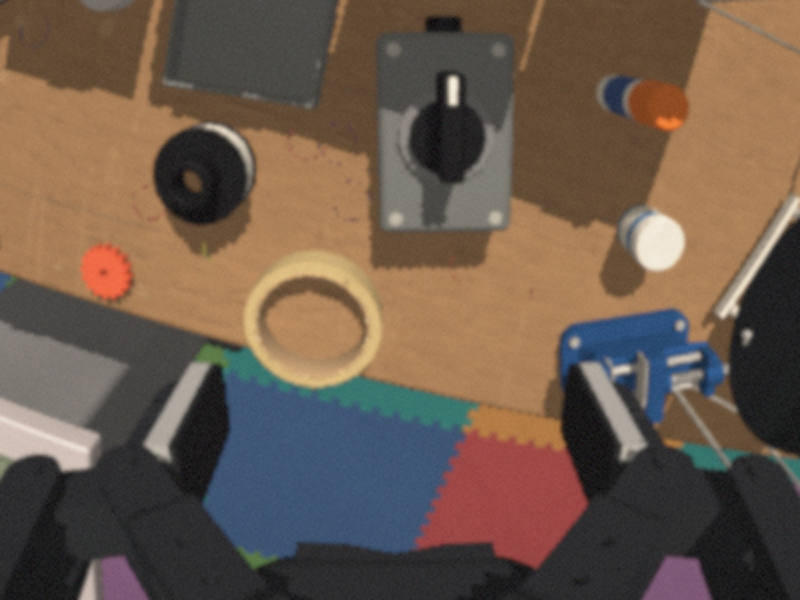

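```bash
python3 - <<'E'
from h import *;import pickle
s=pickle.load(open("w2.pkl","rb"))
c=lambda u,v:np.array([u,v])/2+[120,80]-.25
q=[(377,35),(513,35),(508,228),(382,228)];P=[wpt(c(*p),s,.046) for p in q]
print(np.round(P,4),np.mean(P,0))
m=np.array(P);print([np.linalg.norm(m[i]-m[i-1]).round(3) for i in range(4)])
d=(m[0]+m[1]-m[2]-m[3]);print("yaw",np.arctan2(d[1],d[0]))
n=wpt(c(454,73),s,.086);t=wpt(c(452,182),s,.080);print("nose",n,"tail",t,np.arctan2(*(n-t)[1::-1]))
print("disc",wpt(c(446,138),s,.058), "plate",wpt(c(445,140),s,.050))
print("spool1 top flange",wpt(c(200,174),s,.03),"collar bore",wpt(c(194,179),s,.054))
E
python3 g.py .497 -.373 .12 1.837
```

```text
[[ 0.5429 -0.3227  0.046 ]
 [ 0.5649 -0.3966  0.046 ]
 [ 0.4545 -0.4287  0.046 ]
 [ 0.4339 -0.3554  0.046 ]] [ 0.49904768 -0.37583435  0.046     ]
[np.float64(0.114), np.float64(0.077), np.float64(0.115), np.float64(0.076)]
yaw 0.28743138562594767
nose [ 0.53456372 -0.3662869   0.086     ] tail [ 0.47880913 -0.38239892  0.08      ] 0.2813172962784073
disc [ 0.49785762 -0.3752027   0.058     ] plate [ 0.49559214 -0.37594634  0.05      ]
spool1 top flange [ 0.433116   -0.23607968  0.03      ] collar bore [ 0.4361548  -0.23931161  0.054     ]
t 2.95 tcp [ 0.4602 -0.3578  0.2598] yaw -1.296 q1 -0.68 q6 0.62 F [-0.  -0.  -0.2] gap 0.0848 tilt [-0.0006  0.0011]
shift [0.0313 0.0247 0.1397] turn 0.008 rows 4
```

```bash
python3 nudge.py '[[0.05,0.0315,0.0277,0.02,-0.008],[0.05,0.0315,0.0277,0.06,-0.008],[0.05,0.0315,0.0277,0.1,-0.008],[0.05,0.0315,0.0277,0.14,-0.008],[0.05,0.0315,0.0277,0.17,-0.008],[0.05,0.0315,0.0277,0.194,-0.008],[0.05,0.0315,0.0277,0.194,-0.008],[0.0,0.0315,0.0277,0.194,-0.008],[0.0,0.0315,0.0277,0.194,-0.008],[0.0,0.0315,0.0277,0.194,-0.008],[0.0,0.0315,0.0277,0.194,-0.008],[0.0,0.0315,0.0277,0.194,-0.008]]'; python3 g.py .498 -.376 .066 -1.288
```

```text
t: 3.95
position: [0.4984, -0.3777, 0.0689]
tcp_rot: [0.99, 0.139, 0.002, 0.001]
force: [0.7, 4.1, 6.8]
finger_gap: 0.0125
finger_force: 60.1
t 3.95 tcp [ 0.4984 -0.3777  0.0689] yaw -1.292 q1 -0.67 q6 0.62 F [0.7 4.1 6.8] gap 0.0125 tilt [ 0.0036 -0.0014]
shift [ 0.0001 -0.0018  0.0029] turn -0.004 rows 1
```

```bash
python3 nudge.py '[[0.0,0,0,0,-0.12],[0.0,0,0,0,-0.24],[0.0,0,0,0,-0.36],[0.0,0,0,0,-0.48],[0.0,0,0,0,-0.6],[0.0,0,0,0,-0.72],[0.0,0,0,0,-0.84],[0.0,0,0,0,-0.96],[0.0,0,0,0,-1.08],[0.0,0,0,0,-1.2],[0.0,0,0,0,-1.32],[0.0,0,0,0,-1.41]]'; python3 g.py;  python3 nudge.py '[[0.0,0,0,0,0],[0.05,0,0,0,0],[0.05,0,0,0,0],[0.05,0,0,0,0],[0.06,0,0,-0.04,0],[0.06,0,0,-0.08,0],[0.06,0,0,-0.12,0],[0.06,0,0,-0.16,0],[0.06,0,0,-0.18,0],[0.06,0,0,-0.18,0]]'; python3 snap.py w3; python3 g.py;python3 - <<'E'
import cv2
im=cv2.imread("pics/w3.png");cv2.imwrite("pics/w3c.png",cv2.resize(im[60:360,120:520],None,fx=2,fy=2,interpolation=cv2.INTER_CUBIC))
E
```

```text
t: 4.95
position: [0.4977, -0.3771, 0.0689]
tcp_rot: [0.663, 0.749, 0.001, 0.001]
force: [-2.1, 4.5, 8.4]
finger_gap: 0.0123
finger_force: 60.6
t 4.95 tcp [ 0.4977 -0.3771  0.0689] yaw 0.122 q1 -0.67 q6 -0.79 F [-2.1  4.5  8.4] gap 0.0123 tilt [0.0022 0.0001]
t: 5.78
position: [0.4992, -0.3797, 0.2529]
tcp_rot: [0.665, 0.747, 0.0, 0.006]
force: [1.8, 0.6, 0.3]
finger_gap: 0.0602
finger_force: 0.0
309.70691628693146 [317.09471821 203.54057564] [[0.993, 0.108, 0.047, 0.488], [0.117, -0.937, -0.328, -0.295], [0.008, 0.331, -0.944, 0.393], [0.0, 0.0, 0.0, 1.0]]
t 5.83 tcp [ 0.4981 -0.3787  0.2496] yaw 0.117 q1 -0.67 q6 -0.79 F [-0.1 -0.3 -1.1] gap 0.0598 tilt [ 0.0052 -0.0044]
```

View pics/w3c.png

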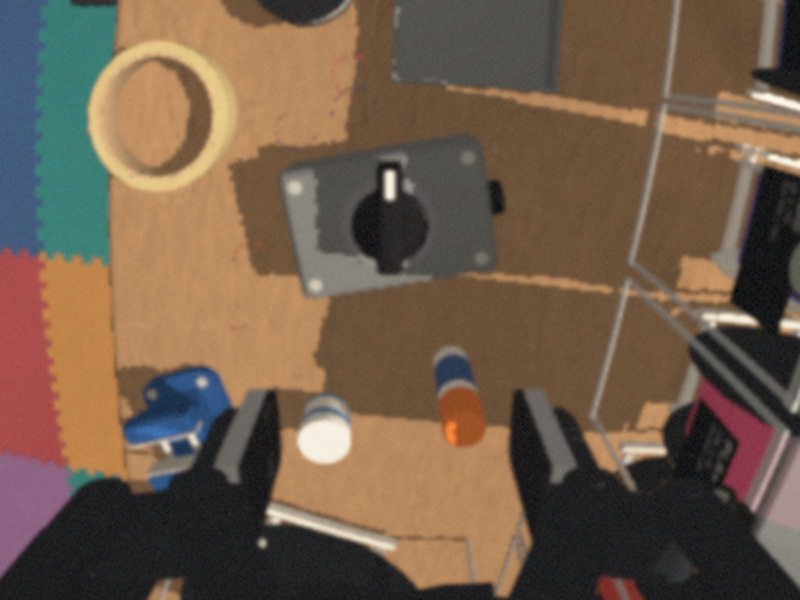

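```bash
python3 - <<'E'
from h import *
for a,bs in (((356,152),(545,285)),((400,152),(630,355)),((312,152),(455,210))):
    for a in (a,(a[0],157),(a[0],146)):
        A=[];B=[]
        for px,K,E in((a,KT,ET),(scn(bs),KS,ES)):
            d=E[:3,:3]@np.linalg.solve(K,[*px,1]);d/=np.linalg.norm(d);M=np.eye(3)-np.outer(d,d);A.append(M);B.append(M@E[:3,3])
        x=np.linalg.solve(sum(A),sum(B));print(a,x.round(3),[np.linalg.norm(A[i]@x-B[i]).round(3) for i in (0,1)])
E
python3 g.py .50 .25 .26 -.1025
```

```text
(356, 152) [ 0.657 -0.179  0.02 ] [np.float64(0.002), np.float64(0.002)]
(356, 157) [ 0.644 -0.182  0.03 ] [np.float64(0.004), np.float64(0.004)]
(356, 146) [ 0.673 -0.176  0.008] [np.float64(0.009), np.float64(0.009)]
(400, 152) [ 0.648 -0.307  0.045] [np.float64(0.01), np.float64(0.01)]
(400, 157) [ 0.636 -0.309  0.054] [np.float64(0.004), np.float64(0.004)]
(400, 146) [ 0.663 -0.304  0.034] [np.float64(0.017), np.float64(0.017)]
(312, 152) [ 0.659 -0.043  0.013] [np.float64(0.001), np.float64(0.001)]
(312, 157) [ 0.646 -0.047  0.024] [np.float64(0.007), np.float64(0.007)]
(312, 146) [ 0.674 -0.038  0.   ] [np.float64(0.006), np.float64(0.006)]
t 5.83 tcp [ 0.4981 -0.3787  0.2496] yaw 0.117 q1 -0.67 q6 -0.79 F [-0.1 -0.3 -1.1] gap 0.0598 tilt [ 0.0052 -0.0044]
shift [ 0.6242  0.0753 -0.0132] turn 0.219 rows 16
```

```bash
python3 nudge.py '[[0.06,0.55,0.05,0.04,0.219],[0.06,0.55,0.05,0.04,0.219],[0.06,0.55,0.05,0.04,0.219],[0.06,0.55,0.05,0.04,0.219],[0.06,0.55,0.05,0.04,0.219],[0.06,0.55,0.05,0.04,0.219],[0.06,0.55,0.05,0.04,0.219],[0.06,0.55,0.05,0.04,0.219],[0.06,0.55,0.05,0.04,0.219],[0.06,0.55,0.05,0.04,0.219],[0.06,0.55,0.05,0.04,0.219],[0.06,0.55,0.05,0.04,0.219]]'; python3 nudge.py '[[0.06,0.06,-0.03,0.005,0],[0.06,0.06,-0.03,0.005,0],[0.06,0.06,-0.03,0.005,0],[0.06,0.06,-0.03,0.005,0]]'; python3 snap.py w4; python3 g.py;python3 - <<'E'
import cv2
im=cv2.imread("pics/w4.png");cv2.imwrite("pics/w4c.png",cv2.resize(im[60:360,120:520],None,fx=2,fy=2,interpolation=cv2.INTER_CUBIC))
E
```

```text
t: 6.83
position: [0.4826, 0.1224, 0.2085]
tcp_rot: [0.742, 0.67, -0.001, -0.001]
force: [0.6, -0.4, 0.2]
finger_gap: 0.06
finger_force: 0.0
t: 7.17
position: [0.459, 0.1841, 0.2036]
tcp_rot: [0.741, 0.671, -0.002, -0.0]
force: [-1.1, -1.0, -0.0]
finger_gap: 0.0599
finger_force: 0.0
309.70691628693146 [317.09471821 203.54057564] [[0.995, -0.092, -0.034, 0.468], [-0.098, -0.942, -0.322, 0.269], [-0.003, 0.324, -0.946, 0.344], [0.0, 0.0, 0.0, 1.0]]
t 7.22 tcp [0.4597 0.1833 0.204 ] yaw -0.101 q1 0.36 q6 0.46 F [-0.  -0.6  0.7] gap 0.0601 tilt [-0.002  -0.0015]
```

View pics/w4c.png

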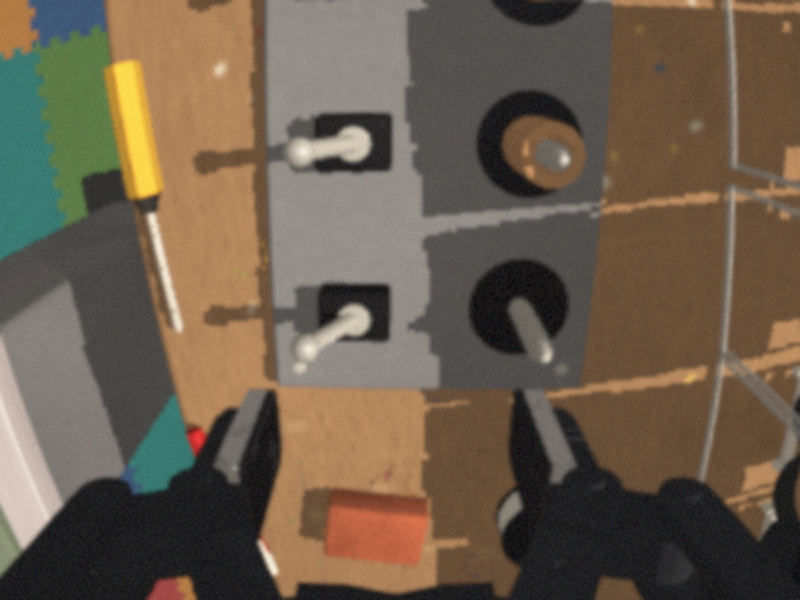

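```bash
cat > ff.py <<'E'
from h import *;import pickle
rot=0.0
P=np.array([(.05,-.095,.012),(.05,0,.012),(.05,-.095,.082),(.05,0,.082),(-.0666,0,.0715),(-.0666,-.095,.0715),(-.095,-.15,.012),(.095,-.15,.012)])
o4=np.array([(519,307),(530,144),(542,353),(563,156),(300,152),(308,348),(279,384),(582,386)])/2+[120,60]-.25
s4=pickle.load(open("w4.pkl","rb"))
P1=np.array([(.095,.15,.012),(.095,-.15,.012),(-.095,-.15,.012),(-.095,.15,.012),(.05,-.095,.012),(.05,.095,.082),(.05,0,.082),(.05,-.095,.082)])
o1=np.array([(456,223.3),(282.3,272.3),(241,162.7),(437.7,110),(304.3,242.3),(435.7,226.7),(370.7,246),(302.7,264.7)])
s1=pickle.load(open("w1.pkl","rb"))
f4=lambda v:(wproj(place(v[:3],P),s4)-o4).ravel()
f1=lambda v:(wproj(place(v[:3],P1),s1)-o1).ravel()
for f in (f4,f1,lambda v:np.r_[f4(v),f1(v)]):
    r=least_squares(f,[.486,.233,-.1],loss='soft_l1');print(r.x.round(4),f(r.x).reshape(-1,2).round(1).tolist())
E
python3 ff.py
```

```text
[ 0.4873  0.2368 -0.102 ] [[0.8, -0.7], [0.1, -1.5], [2.7, 2.0], [0.4, 0.4], [-1.5, -0.6], [-1.5, -0.2], [-0.8, 2.1], [0.5, 0.8]]
[ 0.4864  0.2356 -0.1065] [[1.7, 1.6], [-2.2, 1.6], [-2.7, 0.4], [0.7, -2.6], [-0.3, -0.5], [3.1, -0.1], [0.6, 0.3], [-0.7, -0.2]]
[ 0.4871  0.2364 -0.1047] [[0.4, -0.3], [-0.0, -1.0], [2.2, 2.5], [0.2, 0.9], [-1.7, -0.4], [-1.9, -0.1], [-1.3, 2.1], [-0.0, 1.3], [2.3, 1.6], [-1.4, 1.9], [-2.1, 0.9], [1.2, -2.5], [0.5, -0.2], [3.8, 0.0], [1.4, 0.5], [0.2, 0.1]]
```

```bash
python3 g.py .5463 .3245 .12 -.104
```

```text
t 7.22 tcp [0.4597 0.1833 0.204 ] yaw -0.101 q1 0.36 q6 0.46 F [-0.  -0.6  0.7] gap 0.0601 tilt [-0.002  -0.0015]
shift [0.1494 0.0722 0.0836] turn 0.003 rows 5
```

```bash
python3 nudge.py '[[0.06,0.149,0.072,0,0],[0.06,0.149,0.072,0,0],[0.06,0.149,0.072,0,0],[0.06,0.149,0.072,0,0],[0.06,0.149,0.072,0.04,0],[0.06,0.149,0.072,0.08,0],[0.06,0.149,0.072,0.083,0],[0.06,0.149,0.072,0.083,0]]'; python3 g.py .5463 .3245 .034 -.104
```

```text
t: 7.88
position: [0.5461, 0.322, 0.1194]
tcp_rot: [0.743, 0.669, -0.004, -0.001]
force: [0.3, -0.0, 0.2]
finger_gap: 0.0601
finger_force: 0.0
t 7.88 tcp [0.5461 0.322  0.1194] yaw -0.104 q1 0.51 q6 0.62 F [ 0.3 -0.   0.2] gap 0.0601 tilt [-0.0061 -0.0038]
shift [0.0029 0.0005 0.0854] turn 0.000 rows 3
```

```bash
python3 nudge.py '[[0.06,0.002,0,0.03,0],[0.06,0.002,0,0.06,0],[0.06,0.002,0,0.085,0],[0.06,0.002,0,0.085,0],[0.0,0.002,0,0.085,0],[0.0,0.002,0,0.085,0],[0.0,0.002,0,0.085,0],[0.0,0.002,0,0.085,0],[0.0,0.002,0,0.085,0],[0.0,0.002,0,0.085,0]]'; python3 g.py
```

```text
t: 8.72
position: [0.5495, 0.3274, 0.0408]
tcp_rot: [0.742, 0.67, 0.003, 0.001]
force: [0.6, -0.5, 7.0]
finger_gap: 0.0316
finger_force: 59.8
t 8.72 tcp [0.5495 0.3274 0.0408] yaw -0.102 q1 0.52 q6 0.62 F [ 0.6 -0.5  7. ] gap 0.0316 tilt [0.0062 0.0029]
```

```bash
python3 nudge.py '[[0.0,0,0,-0.03,0],[0.0,0,0,-0.06,0],[0.0,0,0,-0.09,0],[0.0,0,0,-0.12,0],[0.0,0,0,-0.15,0],[0.0,0,0,-0.15,0]]'; python3 g.py .528 -.222 .19 .068
```

```text
t: 9.22
position: [0.5505, 0.3283, 0.1961]
tcp_rot: [0.742, 0.67, 0.008, 0.002]
force: [1.1, 0.2, 1.0]
finger_gap: 0.0318
finger_force: 61.1
t 9.22 tcp [0.5505 0.3283 0.1961] yaw -0.102 q1 0.52 q6 0.62 F [1.1 0.2 1. ] gap 0.0318 tilt [0.0134 0.0078]
shift [-0.5498  0.0336  0.0016] turn -0.170 rows 14
```

```bash
python3 nudge.py '[[0.0,-0.55,0.034,0,-0.17],[0.0,-0.55,0.034,0,-0.17],[0.0,-0.55,0.034,0,-0.17],[0.0,-0.55,0.034,0,-0.17],[0.0,-0.55,0.034,0,-0.17],[0.0,-0.55,0.034,0,-0.17],[0.0,-0.55,0.034,0,-0.17],[0.0,-0.55,0.034,0,-0.17],[0.0,-0.55,0.034,0,-0.17],[0.0,-0.55,0.034,0,-0.17],[0.0,-0.55,0.034,0,-0.17],[0.0,-0.55,0.034,0,-0.17]]'; python3 g.py .533 -.222 .045 .068
```

```text
t: 10.22
position: [0.5268, -0.1752, 0.1884]
tcp_rot: [0.683, 0.731, 0.001, 0.001]
force: [0.9, 1.0, -0.6]
finger_gap: 0.0321
finger_force: 61.1
t 10.22 tcp [ 0.5268 -0.1752  0.1884] yaw 0.068 q1 -0.34 q6 -0.41 F [ 0.9  1.  -0.6] gap 0.0321 tilt [ 0.0021 -0.0006]
shift [-0.047   0.0027  0.1435] turn -0.000 rows 4
```

```bash
python3 nudge.py '[[0.0,-0.04,0.003,0,0],[0.0,-0.047,0.003,0.03,0],[0.0,-0.047,0.003,0.07,0],[0.0,-0.047,0.003,0.11,0],[0.0,-0.047,0.003,0.146,0],[0.0,-0.047,0.003,0.15,0],[0.0,-0.047,0.003,0.15,0],[0.055,-0.047,0.003,0.15,0],[0.055,-0.047,0.003,0.15,0],[0.055,-0.047,0.003,0.12,0],[0.055,-0.047,0.003,0.08,0],[0.055,-0.047,0.003,0.02,0]]'; python3 snap.py w5;python3 g.py .54 .23 .2 -.104
```

```text
t: 11.22
position: [0.5333, -0.2196, 0.152]
tcp_rot: [0.683, 0.731, 0.0, 0.001]
force: [2.8, -0.5, 0.3]
finger_gap: 0.0548
finger_force: 0.0
309.70691628693146 [317.09471821 203.54057564] [[0.998, 0.065, 0.023, 0.528], [0.069, -0.944, -0.322, -0.135], [0.001, 0.323, -0.946, 0.293], [0.0, 0.0, 0.0, 1.0]]
t 11.27 tcp [ 0.5384 -0.2218  0.1619] yaw 0.068 q1 -0.41 q6 -0.48 F [ 1.8 -1.1  6. ] gap 0.0548 tilt [ 0.0181 -0.0078]
shift [ 0.4503  0.0332 -0.0416] turn 0.172 rows 11
```

View pics/w5.png

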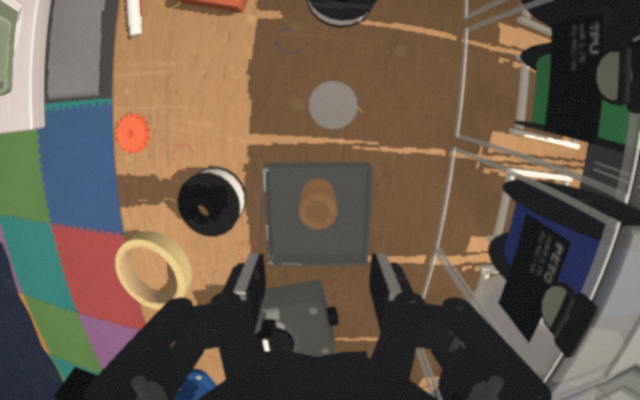

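```bash
python3 nudge.py '[[0.06,0.45,0.033,-0.04,0.17],[0.06,0.45,0.033,-0.04,0.17],[0.06,0.45,0.033,-0.04,0.17],[0.06,0.45,0.033,-0.04,0.17],[0.06,0.45,0.033,-0.04,0.17],[0.06,0.45,0.033,-0.04,0.17],[0.06,0.45,0.033,-0.04,0.17],[0.06,0.45,0.033,-0.04,0.17],[0.06,0.45,0.033,-0.04,0.17],[0.06,0.45,0.033,-0.04,0.17],[0.06,0.45,0.033,-0.04,0.17],[0.06,0.45,0.033,-0.04,0.17]]'; python3 g.py .5385 .231 .034 -.104
```

```text
t: 12.27
position: [0.5365, 0.2385, 0.1923]
tcp_rot: [0.74, 0.672, 0.005, 0.0]
force: [0.6, -1.1, 0.9]
finger_gap: 0.0599
finger_force: 0.0
t 12.27 tcp [0.5365 0.2385 0.1923] yaw -0.096 q1 0.40 q6 0.49 F [ 0.6 -1.1  0.9] gap 0.0599 tilt [0.0069 0.0062]
shift [-0.0084  0.0017  0.1583] turn 0.008 rows 4
```

```bash
python3 nudge.py '[[0.06,-0.006,0.001,0,0.008],[0.06,-0.006,0.001,0,0.008],[0.06,-0.006,0.001,0.04,0.008],[0.06,-0.006,0.001,0.08,0.008],[0.06,-0.006,0.001,0.12,0.008],[0.06,-0.006,0.001,0.155,0.008],[0.06,-0.006,0.001,0.158,0.008],[0.0,-0.006,0.001,0.158,0.008],[0.0,-0.006,0.001,0.158,0.008],[0.0,-0.006,0.001,0.158,0.008],[0.0,-0.006,0.001,0.158,0.008],[0.0,-0.006,0.001,0.158,0.008]]'; python3 g.py; python3 nudge.py '[[0.0,0,0,0,0],[0.0,0,0,-0.03,0],[0.0,0,0,-0.06,0],[0.0,0,0,-0.09,0],[0.0,0,0,-0.12,0],[0.0,0,0,-0.15,0],[0.0,0,0,-0.15,0]]';python3 g.py .533 -.264 .19 .068
```

```text
t: 13.27
position: [0.5378, 0.2257, 0.0336]
tcp_rot: [0.745, 0.667, 0.002, 0.001]
force: [1.0, -1.5, 7.1]
finger_gap: 0.0317
finger_force: 60.0
t 13.27 tcp [0.5378 0.2257 0.0336] yaw -0.110 q1 0.38 q6 0.49 F [ 1.  -1.5  7.1] gap 0.0317 tilt [0.005  0.0016]
t: 13.85
position: [0.5394, 0.2268, 0.1886]
tcp_rot: [0.745, 0.667, 0.007, 0.002]
force: [0.9, 0.3, 1.6]
finger_gap: 0.0318
finger_force: 60.9
t 13.85 tcp [0.5394 0.2268 0.1886] yaw -0.110 q1 0.38 q6 0.49 F [0.9 0.3 1.6] gap 0.0318 tilt [0.0132 0.0054]
shift [-0.4886  0.0475 -0.0041] turn -0.178 rows 12
```

```bash
python3 nudge.py '[[0.0,-0.485,0.047,-0.01,-0.178],[0.0,-0.485,0.047,-0.01,-0.178],[0.0,-0.485,0.047,-0.01,-0.178],[0.0,-0.485,0.047,-0.01,-0.178],[0.0,-0.485,0.047,-0.01,-0.178],[0.0,-0.485,0.047,-0.01,-0.178],[0.0,-0.485,0.047,-0.01,-0.178],[0.0,-0.485,0.047,-0.01,-0.178],[0.0,-0.485,0.047,-0.01,-0.178],[0.0,-0.485,0.047,-0.01,-0.178],[0.0,-0.485,0.047,-0.01,-0.178],[0.0,-0.485,0.047,-0.01,-0.178]]'; python3 nudge.py '[[0.0,0,0,0,0],[0.0,0,0,0,0]]';  python3 g.py .533 -.263 .037 .068
```

```text
t: 14.85
position: [0.5291, -0.2651, 0.1916]
tcp_rot: [0.683, 0.73, -0.0, 0.001]
force: [0.3, -0.1, 0.3]
finger_gap: 0.0319
finger_force: 60.8
t: 15.02
position: [0.5292, -0.2632, 0.191]
tcp_rot: [0.684, 0.73, 0.0, 0.0]
force: [0.4, -0.3, 0.3]
finger_gap: 0.032
finger_force: 60.8
t 15.02 tcp [ 0.5292 -0.2632  0.191 ] yaw 0.065 q1 -0.48 q6 -0.55 F [ 0.4 -0.3  0.3] gap 0.0320 tilt [0.0005 0.0003]
shift [-1.00e-04  3.70e-03  1.54e-01] turn -0.003 rows 4
```

```bash
python3 nudge.py '[[0.0,-0.002,0.004,0.04,0],[0.0,-0.002,0.004,0.08,0],[0.0,-0.002,0.004,0.12,0],[0.0,-0.002,0.004,0.15,0],[0.0,-0.002,0.004,0.153,0],[0.055,-0.002,0.004,0.153,0],[0.055,-0.002,0.004,0.153,0],[0.055,-0.002,0.004,0.153,0],[0.055,-0.002,0.004,0.11,0],[0.055,-0.002,0.004,0.07,0],[0.055,-0.002,0.004,0.03,0],[0.055,-0.002,0.004,-0.01,0]]';  python3 nudge.py '[[0.055,0,-0.11,0,0],[0.055,0,-0.11,0,0],[0.055,0,-0.11,0,0],[0.055,0,-0.11,0,0],[0.055,0,-0.11,0,0]]'; python3 snap.py w6; python3 g.py
```

```text
t: 16.02
position: [0.534, -0.2636, 0.2057]
tcp_rot: [0.683, 0.731, 0.001, 0.002]
force: [1.2, -1.0, 0.2]
finger_gap: 0.0549
finger_force: 0.0
t: 16.43
position: [0.4236, -0.2715, 0.2037]
tcp_rot: [0.683, 0.73, 0.001, 0.003]
force: [-0.5, 0.3, 0.2]
finger_gap: 0.0551
finger_force: 0.0
309.70691628693146 [317.09471821 203.54057564] [[0.998, 0.062, 0.026, 0.418], [0.067, -0.944, -0.324, -0.187], [0.004, 0.325, -0.946, 0.344], [0.0, 0.0, 0.0, 1.0]]
t 16.48 tcp [ 0.4247 -0.2716  0.2033] yaw 0.067 q1 -0.59 q6 -0.66 F [ 0.2 -0.  -0.3] gap 0.0550 tilt [ 0.0046 -0.0025]
```

View pics/w6.png

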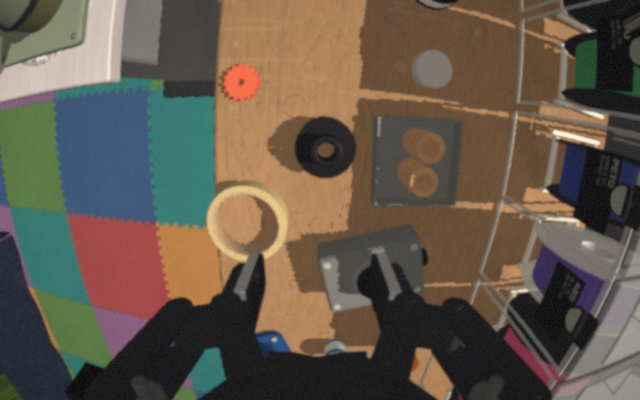

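```bash
python3 - <<'E'
from h import *;import pickle
s=pickle.load(open("w6.pkl","rb"))
print(wpt((326,147),s,.03),wpt((327,151),s,.054))
s=pickle.load(open("w5.pkl","rb"));print(wpt((211,202),s,.03))
E
python3 g.py .432 -.2355 .12 .067
```

```text
[ 0.43116133 -0.23295568  0.03      ] [ 0.43135266 -0.23319109  0.054     ]
[ 0.43537367 -0.22989516  0.03      ]
t 16.48 tcp [ 0.4247 -0.2716  0.2033] yaw 0.067 q1 -0.59 q6 -0.66 F [ 0.2 -0.  -0.3] gap 0.0550 tilt [ 0.0046 -0.0025]
shift [0.0357 0.0094 0.0832] turn 0.000 rows 3
```

```bash
python3 nudge.py '[[0.055,0.037,0.009,0.03,0],[0.055,0.037,0.009,0.06,0],[0.055,0.037,0.009,0.09,0],[0.055,0.037,0.009,0.12,0],[0.055,0.037,0.009,0.15,0],[0.055,0.037,0.009,0.168,0],[0.055,0.037,0.009,0.168,0],[0.0,0.037,0.009,0.168,0],[0.0,0.037,0.009,0.168,0],[0.0,0.037,0.009,0.168,0],[0.0,0.037,0.009,0.168,0],[0.0,0.037,0.009,0.168,0]]'; python3 g.py;  python3 nudge.py '[[0.055,0,0,0,0],[0.055,0,0,0,0],[0.055,0,0,-0.04,0],[0.055,0,0,-0.04,0]]'; python3 g.py .432 -.2335 .035 1.638
```

```text
t: 17.48
position: [0.4318, -0.2342, 0.0344]
tcp_rot: [0.683, 0.731, 0.001, 0.002]
force: [1.6, 0.9, 5.0]
finger_gap: 0.0303
finger_force: 60.9
t 17.48 tcp [ 0.4318 -0.2342  0.0344] yaw 0.068 q1 -0.52 q6 -0.59 F [1.6 0.9 5. ] gap 0.0303 tilt [ 0.0037 -0.0018]
t: 17.82
position: [0.433, -0.2352, 0.0771]
tcp_rot: [0.683, 0.731, 0.001, 0.004]
force: [0.9, -0.7, -0.2]
finger_gap: 0.055
finger_force: 0.0
t 17.82 tcp [ 0.433  -0.2352  0.0771] yaw 0.068 q1 -0.52 q6 -0.59 F [ 0.9 -0.7 -0.2] gap 0.0550 tilt [ 0.0071 -0.004 ]
shift [ 0.0019 -0.0012  0.042 ] turn -1.570 rows 13
```

```bash
python3 nudge.py '[[0.055,0,0,0,-0.125],[0.055,0,0,0,-0.25],[0.055,0,0,0,-0.375],[0.055,0,0,0,-0.5],[0.055,0,0,0,-0.625],[0.055,0,0,0,-0.75],[0.055,0,0,0,-0.875],[0.055,0,0,0,-1.0],[0.055,0,0,0,-1.125],[0.055,0,0,0,-1.25],[0.055,0,0,0,-1.375],[0.055,0,0,0,-1.5]]'; python3 nudge.py '[[0.055,0,0,0,-0.07],[0.055,0,0,0,-0.07],[0.055,0,0,0,-0.07]]'; python3 g.py .432 -.2335 .034 1.638
```

```text
t: 18.82
position: [0.4302, -0.2336, 0.0728]
tcp_rot: [-0.002, 1.0, 0.0, 0.0]
force: [-0.3, 0.2, 0.3]
finger_gap: 0.0551
finger_force: 0.0
t: 19.07
position: [0.4303, -0.2336, 0.0729]
tcp_rot: [-0.033, 0.999, 0.0, 0.0]
force: [0.8, 0.5, 0.6]
finger_gap: 0.0548
finger_force: 0.0
t 19.07 tcp [ 0.4303 -0.2336  0.0729] yaw 1.636 q1 -0.52 q6 -2.16 F [0.8 0.5 0.6] gap 0.0548 tilt [0.0001 0.    ]
shift [-0.0017 -0.      0.0389] turn -0.002 rows 1
```

```bash
python3 nudge.py '[[0.055,-0.0015,0,0.02,0],[0.055,-0.0015,0,0.039,0],[0.055,-0.0015,0,0.039,0],[0.0,-0.0015,0,0.039,0],[0.0,-0.0015,0,0.039,0],[0.0,-0.0015,0,0.039,0],[0.0,-0.0015,0,0.039,0],[0.0,-0.0015,0,0.039,0]]'; python3 g.py;  python3 nudge.py '[[0.0,0,0,-0.03,0],[0.0,0,0,-0.06,0],[0.0,0,0,-0.1,0],[0.0,0,0,-0.14,0],[0.0,0,0,-0.15,0],[0.0,0,0,-0.15,0],[0.0,0,0,-0.15,0]]'; python3 g.py .5269 .1363 .175 1.467
```

```text
t: 19.73
position: [0.4325, -0.2338, 0.0348]
tcp_rot: [-0.033, 0.999, -0.001, 0.001]
force: [0.0, 0.5, 3.8]
finger_gap: 0.0308
finger_force: 59.9
t 19.73 tcp [ 0.4325 -0.2338  0.0348] yaw 1.638 q1 -0.52 q6 -2.16 F [0.  0.5 3.8] gap 0.0308 tilt [ 0.0019 -0.0009]
t: 20.32
position: [0.4314, -0.2332, 0.1836]
tcp_rot: [-0.034, 0.999, 0.0, -0.0]
force: [-0.8, -0.2, -1.7]
finger_gap: 0.0303
finger_force: 60.1
t 20.32 tcp [ 0.4314 -0.2332  0.1836] yaw 1.638 q1 -0.52 q6 -2.16 F [-0.8 -0.2 -1.7] gap 0.0303 tilt [-0.      0.0001]
shift [-0.12    0.3623  0.0087] turn 0.171 rows 10
```

```bash
python3 nudge.py '[[0.0,-0.12,0.361,0.0,0.17],[0.0,-0.12,0.361,0.0,0.17],[0.0,-0.12,0.361,0.0,0.17],[0.0,-0.12,0.361,0.0,0.17],[0.0,-0.12,0.361,0.0,0.17],[0.0,-0.12,0.361,0.0,0.17],[0.0,-0.12,0.361,0.0,0.17],[0.0,-0.12,0.361,0.0,0.17],[0.0,-0.12,0.361,0.0,0.17],[0.0,-0.12,0.361,0.0,0.17],[0.0,-0.12,0.361,0.0,0.17],[0.0,-0.12,0.361,0.0,0.17]]'; python3 nudge.py '[[0.0,0,0,0.04,0],[0.0,0,0,0.04,0],[0.0,0,0,0.04,0]]'; python3 snap.py w7; python3 g.py .527 .135 .12 1.467
python3 - <<'E'
import cv2,pickle
im=cv2.imread("pics/w7.png");a=cv2.resize(im[0:400,120:520],(400,400))
from h import wproj;s=pickle.load(open("w7.pkl","rb"));print(wproj([(.527,.135,.082),(.527,.135,.012)],s))
s2=cv2.imread("pics/top0.png")
cv2.imwrite("pics/w7c.png",a)
E
```

```text
t: 21.32
position: [0.5259, 0.1345, 0.1815]
tcp_rot: [0.051, 0.999, -0.001, -0.002]
force: [0.6, 0.2, -1.4]
finger_gap: 0.0304
finger_force: 60.3
t: 21.57
position: [0.525, 0.1327, 0.1418]
tcp_rot: [0.052, 0.999, -0.001, -0.003]
force: [0.3, -0.9, -0.5]
finger_gap: 0.0305
finger_force: 60.3
309.70691628693146 [317.09471821 203.54057564] [[0.104, 0.944, 0.313, 0.444], [0.995, -0.097, -0.036, 0.143], [-0.004, 0.315, -0.949, 0.283], [0.0, 0.0, 0.0, 1.0]]
t 21.62 tcp [0.5267 0.1333 0.1436] yaw 1.466 q1 0.23 q6 -1.24 F [ 0.3 -0.5 -1.5] gap 0.0304 tilt [-0.0024 -0.0007]
shift [-0.0002  0.0018  0.0236] turn -0.001 rows 1
[[318.47322982 226.14433467]
 [318.42591034 196.81767215]]
```

View pics/w7.png

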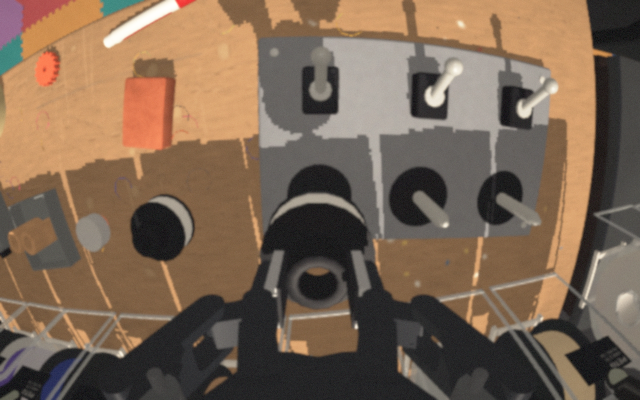

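Run:
```python
import pickle
from h import wproj;s=pickle.load(open("w7.pkl","rb"));print(wproj([(.525,.1330,.1435+.0195),(.525,.1330,.1435-.005)],s))
```

```text
[[313.82361673 289.17840661]
 [314.41625662 263.50427742]]
```

```bash
python3 nudge.py '[[0.0,0,0.0015,0.01,0],[0.0,0,0.0015,0.02,0],[0.0,0,0.0015,0.03,0],[0.0,0,0.0015,0.035,0],[0.0,0,0.0015,0.04,0],[0.0,0,0.0015,0.045,0],[0.0,0,0.0015,0.045,0]]'; python3 g.py .527 .1345 .0468 1.467
```

```text
t: 22.2
position: [0.5269, 0.1362, 0.0979]
tcp_rot: [0.051, 0.999, -0.0, -0.001]
force: [0.2, 0.5, -0.9]
finger_gap: 0.0308
finger_force: 60.3
t 22.20 tcp [0.5269 0.1362 0.0979] yaw 1.468 q1 0.23 q6 -1.24 F [ 0.2  0.5 -0.9] gap 0.0308 tilt [-0.0019 -0.0004]
shift [-0.0003 -0.0016  0.0511] turn 0.001 rows 2
```

```bash
python3 nudge.py '[[0.0,0,-0.001,0.01,0],[0.0,0,-0.001,0.02,0],[0.0,0,-0.001,0.03,0],[0.0,0,-0.001,0.04,0],[0.0,0,-0.001,0.047,0],[0.0,0,-0.001,0.049,0],[0.0,0,-0.001,0.049,0]]'; python3 g.py .527 .1345 .0468 1.467
```

```text
t: 22.78
position: [0.5269, 0.1352, 0.049]
tcp_rot: [0.051, 0.999, -0.0, -0.001]
force: [0.2, -0.1, -2.0]
finger_gap: 0.031
finger_force: 60.3
t 22.78 tcp [0.5269 0.1352 0.049 ] yaw 1.468 q1 0.23 q6 -1.24 F [ 0.2 -0.1 -2. ] gap 0.0310 tilt [-0.0017 -0.0003]
shift [-0.0001 -0.0007  0.0022] turn 0.001 rows 1
```

```bash
python3 nudge.py '[[0.055,0,0,0.0,0],[0.055,0,0,0,0],[0.055,0,0,0,0],[0.055,0,0,-0.03,0],[0.055,0,0,-0.06,0],[0.055,0,0,-0.1,0],[0.0,0.04,0,-0.1,0],[0.0,0.08,0,-0.1,0],[0.0,0.12,0,-0.1,0],[0.0,0.155,0,-0.1,0],[0.0,0.155,0,-0.07,0],[0.0,0.155,0,-0.03,0]]'; python3 g.py .3727 .1514 .055 1.467
```

```text
t: 23.78
position: [0.3747, 0.1525, 0.0829]
tcp_rot: [0.051, 0.999, 0.002, 0.005]
force: [1.0, 0.4, -1.2]
finger_gap: 0.0001
finger_force: 0.0
t 23.78 tcp [0.3747 0.1525 0.0829] yaw 1.470 q1 0.36 q6 -1.11 F [ 1.   0.4 -1.2] gap 0.0001 tilt [0.0112 0.0043]
shift [ 0.0022 -0.0014  0.0279] turn 0.003 rows 1
```

```bash
python3 nudge.py '[[0.0,0.0,0,0.024,0],[0.0,0,0,0.024,0],[0.0,-0.015,0,0.024,0],[0.0,-0.025,0,0.024,0],[0.0,-0.035,0,0.024,0],[0.0,-0.043,0,0.024,0],[0.0,-0.05,0,0.024,0],[0.0,-0.055,0,0.024,0],[0.0,-0.055,0,0.024,0]]'; python3 g.py .4284 .1456 .055 1.467;python3 nudge.py '[[0.0,-0.04,0,0,0],[0.0,0.0,0,0,0],[0.0,0.03,0,0,0],[0.0,0.03,0,-0.04,0],[0.0,0.03,0,-0.08,0],[0.0,0.03,0,-0.12,0],[0.0,0.03,0,-0.13,0],[0.0,0.03,0,-0.13,0]]'; python3 snap.py w8; python3 g.py .53 .05 .2 1.638
```

```text
t: 24.53
position: [0.4297, 0.1457, 0.0564]
tcp_rot: [0.052, 0.999, 0.0, 0.001]
force: [0.1, 0.3, 0.6]
finger_gap: -0.0001
finger_force: 0.0
t 24.53 tcp [0.4297 0.1457 0.0564] yaw 1.467 q1 0.30 q6 -1.17 F [0.1 0.3 0.6] gap -0.0001 tilt [0.0024 0.0007]
shift [ 0.0013 -0.0002  0.0014] turn 0.000 rows 1
t: 25.2
position: [0.3999, 0.1493, 0.1894]
tcp_rot: [0.051, 0.999, 0.002, 0.004]
force: [1.4, 1.3, -0.1]
finger_gap: -0.0003
finger_force: 0.0
309.70691628693146 [317.09471821 203.54057564] [[0.102, 0.94, 0.327, 0.317], [0.995, -0.097, -0.031, 0.159], [0.003, 0.329, -0.944, 0.33], [0.0, 0.0, 0.0, 1.0]]
t 25.25 tcp [0.3984 0.1488 0.1871] yaw 1.468 q1 0.33 q6 -1.14 F [-0.4 -0.4 -0.8] gap -0.0002 tilt [0.0031 0.0011]
shift [-0.141  -0.0848 -0.0126] turn -0.170 rows 4
```

```bash
python3 snap.py t8 top; python3 snap.py s8 scene
python3 - <<'E'
import cv2,numpy as np
w=cv2.imread("pics/w8.png");t=cv2.imread("pics/t8.png")[160:280,165:485];s=cv2.imread("pics/s8.png")[125:245,215:355]
W=cv2.resize(w[60:360,40:640],(600,300));T=cv2.resize(t,(800,300),interpolation=cv2.INTER_CUBIC)
S=cv2.resize(s,(350,300),interpolation=cv2.INTER_CUBIC)[:,60:260]
cv2.imwrite("pics/m8.png",np.vstack([np.hstack([W,S]),T]))
E
```

```text
383.6767492928378 [318.96332723 208.38373307] [[0.016, -0.999, 0.033, 0.441], [-1.0, -0.016, 0.004, -0.072], [-0.003, -0.033, -0.999, 1.216], [0.0, 0.0, 0.0, 1.0]]
472.1213689280365 [320.63983265 198.53592202] [[0.783, -0.44, 0.439, -0.116], [-0.621, -0.57, 0.538, -0.799], [0.014, -0.694, -0.72, 1.091], [0.0, 0.0, 0.0, 1.0]]
```

View pics/m8.png

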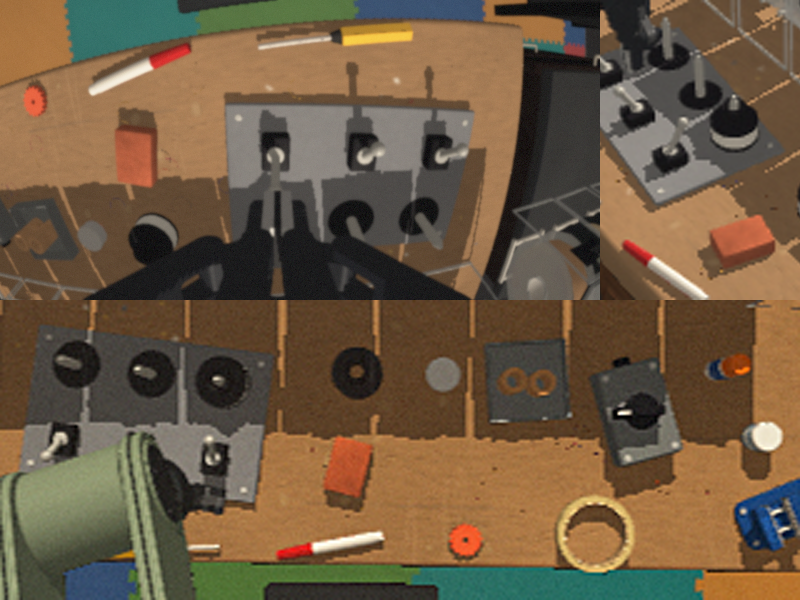

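```bash
python3 nudge.py '[[0.07,0,0,0.01,0.12],[0.07,0,0,0.01,0.24],[0.07,0,0,0.01,0.36],[0.07,0,0,0.01,0.48],[0.07,0,0,0.01,0.6],[0.07,0,0,0.01,0.72],[0.07,-0.04,-0.04,0.01,0.84],[0.07,-0.08,-0.08,0.01,0.96],[0.07,-0.124,-0.12,0.01,1.08],[0.07,-0.124,-0.16,0.01,1.2],[0.07,-0.124,-0.193,0.01,1.32],[0.07,-0.124,-0.193,0.01,1.44]]'; python3 nudge.py '[[0.07,0,0,0,0.12],[0.07,0,0,0,0.13],[0.07,0,0,0,0.13],[0.07,0,0,0,0.13]]'; python3 snap.py w9; python3 g.py .5415 -.030 .15 -.103
python3 - <<'E'
from h import *;import pickle
t=cv2.imread("pics/t8.png",0)[176:204,296:322]
m=(t<30).astype(np.uint8);print(t.min(),m.sum());M=cv2.moments(m,True);u=(M['m10']/M['m00']+296,M['m01']/M['m00']+176);print(u,wf(u,KT,ET,.03))
s=pickle.load(open("w9.pkl","rb"));p=wproj([(.5415,-.03,.03)],s)[0];print(p)
g=cv2.cvtColor(s["pixels"],cv2.COLOR_RGB2GRAY);x,y=p.astype(int);c=g[max(0,y-50):y+50,x-50:x+50];y0=max(0,y-50);x0=x-50
n,l,st,ce=cv2.connectedComponentsWithStats((c<35).astype(np.uint8))
for i in range(1,n):
    if st[i,4]>150:
        q=st[i];print(q+[x0,y0,0,0,0],ce[i]+[x0,y0],wpt((q[0]+q[2]/2+x0,q[1]+q[3]/2+y0),s,.03))
E
```

```text
t: 26.35
position: [0.5011, -0.0591, 0.1732]
tcp_rot: [0.7, 0.714, -0.002, -0.002]
force: [0.4, 1.2, -0.7]
finger_gap: 0.0696
finger_force: 0.0
t: 26.68
position: [0.5008, -0.0554, 0.1747]
tcp_rot: [0.741, 0.671, -0.001, -0.001]
force: [-0.3, -0.1, 0.1]
finger_gap: 0.0701
finger_force: 0.0
309.70691628693146 [317.09471821 203.54057564] [[0.995, -0.092, -0.034, 0.51], [-0.098, -0.942, -0.32, 0.029], [-0.003, 0.322, -0.947, 0.316], [0.0, 0.0, 0.0, 1.0]]
t 26.73 tcp [ 0.501  -0.0552  0.1751] yaw -0.099 q1 -0.13 q6 -0.03 F [-0.3  0.3 -0.2] gap 0.0701 tilt [-0.0018  0.0005]
shift [0.0291 0.0378 0.025 ] turn 0.004 rows 2
14 204
(307.1078431372549, 188.11274509803923) [ 0.5419 -0.0295  0.03  ]
[357.84709431 161.45109888]
[ 326  128   64   64 2781] [357.27615965 158.90363179] [ 0.54173873 -0.02862019  0.03      ]
```

```bash
python3 nudge.py '[[0.07,0.0296,0.038,0,0],[0.07,0.0296,0.038,0.03,0],[0.07,0.0296,0.038,0.07,0],[0.07,0.0296,0.038,0.1,0],[0.07,0.0296,0.038,0.125,0],[0.07,0.0296,0.038,0.14,0],[0.07,0.0296,0.038,0.14,0],[0.0,0.0296,0.038,0.14,0],[0.0,0.0296,0.038,0.14,0],[0.0,0.0296,0.038,0.14,0],[0.0,0.0296,0.038,0.14,0],[0.0,0.0296,0.038,0.14,0]]'; python3 g.py;  python3 nudge.py '[[0.055,0,0,0,0],[0.055,0,0,0,0],[0.055,0,0,-0.04,0],[0.055,0,0,-0.04,-0.12],[0.055,0,0,-0.04,-0.24],[0.055,0,0,-0.04,-0.36],[0.055,0,0,-0.04,-0.48],[0.055,0,0,-0.04,-0.6],[0.055,0,0,-0.04,-0.72],[0.055,0,0,-0.04,-0.84],[0.055,0,0,-0.04,-0.96],[0.055,0,0,-0.04,-1.08]]'; python3 nudge.py '[[0.055,0,0,0,-0.12],[0.055,0,0,0,-0.24],[0.055,0,0,0,-0.36],[0.055,0,0,0,-0.485],[0.055,0,0,0,-0.49],[0.055,0,0,0,-0.49]]';python3 g.py .5418 -.0295 .0345 1.467
```

```text
t: 27.73
position: [0.5437, -0.0304, 0.0378]
tcp_rot: [0.742, 0.67, 0.001, 0.001]
force: [-0.5, 2.4, 7.4]
finger_gap: 0.0307
finger_force: 60.2
t 27.73 tcp [ 0.5437 -0.0304  0.0378] yaw -0.102 q1 -0.08 q6 0.02 F [-0.5  2.4  7.4] gap 0.0307 tilt [0.0037 0.0001]
t: 28.73
position: [0.5423, -0.0306, 0.0758]
tcp_rot: [0.289, 0.957, -0.0, -0.0]
force: [0.4, 0.0, -0.8]
finger_gap: 0.055
finger_force: 0.0
t: 29.23
position: [0.5423, -0.0306, 0.0759]
tcp_rot: [0.053, 0.999, 0.0, -0.0]
force: [0.4, 0.4, -0.5]
finger_gap: 0.055
finger_force: 0.0
t 29.23 tcp [ 0.5423 -0.0306  0.0759] yaw 1.465 q1 -0.08 q6 -1.54 F [ 0.4  0.4 -0.5] gap 0.0550 tilt [-0.0002  0.0001]
shift [0.0006 0.001  0.0414] turn -0.002 rows 1
```

```bash
python3 nudge.py '[[0.055,-0.0007,0,0.02,0],[0.055,-0.0007,0,0.041,0],[0.055,-0.0007,0,0.041,0],[0.0,-0.0007,0,0.041,0],[0.0,-0.0007,0,0.041,0],[0.0,-0.0007,0,0.041,0],[0.0,-0.0007,0,0.041,0],[0.0,-0.0007,0,0.041,0]]'; python3 g.py;  python3 nudge.py '[[0.0,0,0,-0.03,0],[0.0,0,0,-0.06,0],[0.0,0,0,-0.1,0],[0.0,0,0,-0.14,0],[0.0,0,0,-0.15,0],[0.0,0,0,-0.15,0],[0.0,0,0,-0.15,0]]'; python3 g.py .5467 .3242 .18 1.467
```

```text
t: 29.9
position: [0.5439, -0.0306, 0.0359]
tcp_rot: [0.052, 0.999, 0.0, 0.001]
force: [-0.1, -0.3, 1.7]
finger_gap: 0.0304
finger_force: 59.7
t 29.90 tcp [ 0.5439 -0.0306  0.0359] yaw 1.468 q1 -0.08 q6 -1.55 F [-0.1 -0.3  1.7] gap 0.0304 tilt [ 0.0021 -0.0001]
t: 30.48
position: [0.5427, -0.0306, 0.1848]
tcp_rot: [0.051, 0.999, 0.0, 0.0]
force: [0.1, 0.6, -1.8]
finger_gap: 0.0307
finger_force: 60.0
t 30.48 tcp [ 0.5427 -0.0306  0.1848] yaw 1.468 q1 -0.08 q6 -1.55 F [ 0.1  0.6 -1.8] gap 0.0307 tilt [0.0001 0.0001]
shift [0.0324 0.3533 0.0048] turn 0.001 rows 9
```

```bash
python3 nudge.py '[[0.0,0.032,0.353,0.0,0],[0.0,0.032,0.353,0.0,0],[0.0,0.032,0.353,0.0,0],[0.0,0.032,0.353,0.0,0],[0.0,0.032,0.353,0.0,0],[0.0,0.032,0.353,0.0,0],[0.0,0.032,0.353,0.0,0],[0.0,0.032,0.353,0.0,0],[0.0,0.032,0.353,0.0,0],[0.0,0.032,0.353,0.0,0],[0.0,0.032,0.353,0.03,0],[0.0,0.032,0.353,0.045,0]]'; python3 nudge.py '[[0.0,0,0,0,0],[0.0,0,0,0,0],[0.0,0,0,0,0]]'; python3 g.py .5467 .3242 .1 1.467
```

```text
t: 31.48
position: [0.5455, 0.3228, 0.1354]
tcp_rot: [0.051, 0.999, -0.002, -0.003]
force: [-0.3, -0.4, -2.0]
finger_gap: 0.0304
finger_force: 60.1
t: 31.73
position: [0.5478, 0.3232, 0.1398]
tcp_rot: [0.052, 0.999, -0.0, -0.0]
force: [-0.7, 0.5, -1.5]
finger_gap: 0.0309
finger_force: 60.1
t 31.73 tcp [0.5478 0.3232 0.1398] yaw 1.467 q1 0.52 q6 -0.95 F [-0.7  0.5 -1.5] gap 0.0309 tilt [-0.0004 -0.0003]
shift [0.0012 0.0008 0.0398] turn 0.000 rows 1
```

```bash
python3 nudge.py '[[0.0,0.001,0.001,0.01,0],[0.0,0.001,0.001,0.02,0],[0.0,0.001,0.001,0.03,0],[0.0,0.001,0.001,0.035,0],[0.0,0.001,0.001,0.04,0],[0.0,0.001,0.001,0.045,0],[0.0,0.001,0.001,0.045,0]]'; python3 g.py .5467 .3242 .048 1.467
```

```text
t: 32.32
position: [0.5461, 0.3246, 0.0937]
tcp_rot: [0.051, 0.999, -0.0, -0.001]
force: [0.7, -0.9, -1.4]
finger_gap: 0.0303
finger_force: 60.1
t 32.32 tcp [0.5461 0.3246 0.0937] yaw 1.468 q1 0.52 q6 -0.95 F [ 0.7 -0.9 -1.4] gap 0.0303 tilt [-0.0017 -0.0009]
shift [-0.0007 -0.0003  0.0457] turn 0.001 rows 2
```

```bash
python3 nudge.py '[[0.0,0,0,0.01,0],[0.0,0,0,0.02,0],[0.0,0,0,0.03,0],[0.0,0,0,0.04,0],[0.0,0,0,0.044,0],[0.0,0,0,0.044,0]]'; python3 g.py; python3 nudge.py '[[0.055,0,0,0.0,0],[0.055,0,0,0,0],[0.055,0,0,0,0],[0.055,0,0,-0.03,0],[0.055,0,0,-0.06,0],[0.055,0,0,-0.1,0],[0.0,0.04,0,-0.1,0],[0.0,0.08,0,-0.1,0],[0.0,0.12,0,-0.1,0],[0.0,0.155,0,-0.1,0],[0.0,0.155,0,-0.07,0],[0.0,0.155,0,-0.03,0]]'; python3 g.py .3924 .3402 .055 1.467
```

```text
t: 32.82
position: [0.5457, 0.3244, 0.0491]
tcp_rot: [0.051, 0.999, -0.001, -0.001]
force: [-0.4, 0.3, -1.4]
finger_gap: 0.0303
finger_force: 60.2
t 32.82 tcp [0.5457 0.3244 0.0491] yaw 1.468 q1 0.52 q6 -0.95 F [-0.4  0.3 -1.4] gap 0.0303 tilt [-0.0028 -0.0015]
t: 33.82
position: [0.3934, 0.3434, 0.0848]
tcp_rot: [0.05, 0.999, 0.004, 0.004]
force: [1.1, 0.2, -1.0]
finger_gap: 0.0001
finger_force: 0.0
t 33.82 tcp [0.3934 0.3434 0.0848] yaw 1.471 q1 0.70 q6 -0.77 F [ 1.1  0.2 -1. ] gap 0.0001 tilt [0.009  0.0077]
shift [ 0.0009 -0.0035  0.0297] turn 0.004 rows 1
```

```bash
python3 nudge.py '[[0.0,0.0,-0.002,0.026,0],[0.0,0,-0.002,0.026,0],[0.0,-0.015,-0.002,0.026,0],[0.0,-0.025,-0.002,0.026,0],[0.0,-0.035,-0.002,0.026,0],[0.0,-0.043,-0.002,0.026,0],[0.0,-0.05,-0.002,0.026,0],[0.0,-0.057,-0.002,0.026,0],[0.0,-0.057,-0.002,0.026,0]]'; python3 g.py .4481 .334 .055 1.467;python3 nudge.py '[[0.0,0.03,0,0,0],[0.0,0.04,0,0,0],[0.0,0.04,0,-0.04,0],[0.0,0.04,0,-0.08,0],[0.0,0.04,0,-0.12,0],[0.0,0.04,-0.04,-0.16,0],[0.0,0.04,-0.08,-0.17,0],[0.0,0.04,-0.12,-0.17,0],[0.0,0.04,-0.16,-0.17,0],[0.0,0.04,-0.2,-0.17,0],[0.0,0.04,-0.24,-0.17,0],[0.0,0.04,-0.28,-0.17,0]]'; python3 nudge.py '[[0.0,0,0,0,0],[0.0,0,0,0,0]]'; python3 snap.py w10; python3 snap.py t10 top; python3 snap.py s10 scene; python3 g.py
python3 - <<'E'
import cv2,numpy as np
w=cv2.imread("pics/w10.png");t=cv2.imread("pics/t10.png")[160:280,165:485];s=cv2.imread("pics/s10.png")[125:245,215:355]
W=cv2.resize(w[0:300,40:640],(450,225));T=cv2.resize(t,(800,300),interpolation=cv2.INTER_CUBIC)
S=cv2.resize(s,(350,300),interpolation=cv2.INTER_CUBIC)
W=cv2.copyMakeBorder(W,0,75,0,0,cv2.BORDER_CONSTANT)
cv2.imwrite("pics/m10.png",np.vstack([np.hstack([W,S]),T]))
E
```

```text
t: 34.57
position: [0.4511, 0.3331, 0.0554]
tcp_rot: [0.052, 0.999, 0.001, 0.001]
force: [0.1, -0.1, 0.4]
finger_gap: 0.0
finger_force: 0.0
t 34.57 tcp [0.4511 0.3331 0.0554] yaw 1.467 q1 0.62 q6 -0.85 F [ 0.1 -0.1  0.4] gap 0.0000 tilt [0.0022 0.0011]
shift [0.003  0.0006 0.0004] turn -0.000 rows 1
t: 35.57
position: [0.3798, 0.0607, 0.2252]
tcp_rot: [0.05, 0.999, -0.0, 0.0]
force: [1.0, -0.8, -0.3]
finger_gap: -0.0004
finger_force: 0.0
t: 35.73
position: [0.3804, 0.0607, 0.2252]
tcp_rot: [0.054, 0.999, 0.0, 0.0]
force: [-0.0, -0.0, 1.1]
finger_gap: 0.0
finger_force: 0.0
309.70691628693146 [317.09471821 203.54057564] [[0.107, 0.941, 0.32, 0.298], [0.994, -0.101, -0.035, 0.071], [-0.001, 0.322, -0.947, 0.366], [0.0, 0.0, 0.0, 1.0]]
383.6767492928378 [318.96332723 208.38373307] [[0.016, -0.999, 0.033, 0.441], [-1.0, -0.016, 0.004, -0.072], [-0.003, -0.033, -0.999, 1.216], [0.0, 0.0, 0.0, 1.0]]
472.1213689280365 [320.63983265 198.53592202] [[0.783, -0.44, 0.439, -0.116], [-0.621, -0.57, 0.538, -0.799], [0.014, -0.694, -0.72, 1.091], [0.0, 0.0, 0.0, 1.0]]
t 35.88 tcp [0.381  0.0633 0.225 ] yaw 1.469 q1 0.13 q6 -1.34 F [-0.1  1.3 -0.3] gap -0.0000 tilt [0.0003 0.0005]
```

View pics/m10.png

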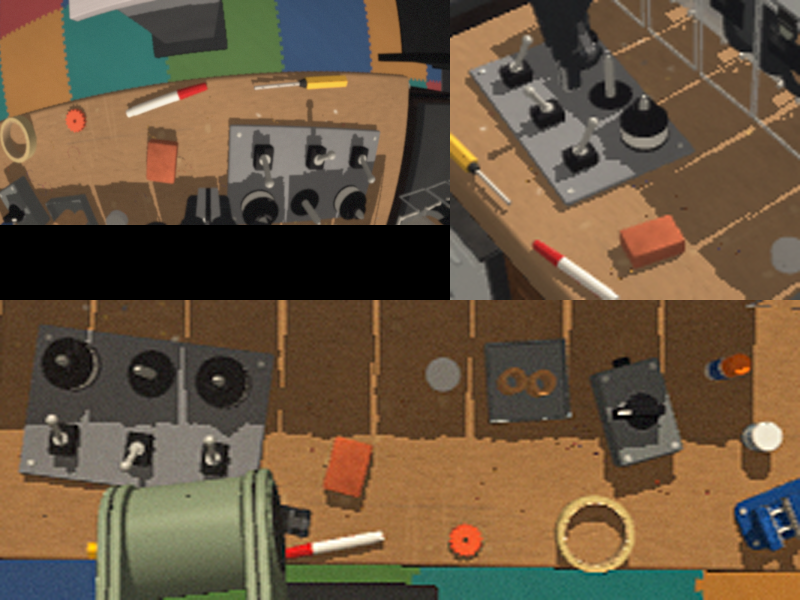

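```bash
python3 g.py .498 -.3775 .2 .115; python3 nudge.py '[[0.05,0,-0.04,0,0.12],[0.05,0,-0.08,0,0.24],[0.05,0,-0.12,0,0.36],[0.05,0,-0.16,0,0.48],[0.05,0,-0.2,0,0.6],[0.05,0,-0.24,0,0.72],[0.05,0,-0.28,0,0.84],[0.05,0,-0.32,0,0.96],[0.05,-0.04,-0.35,0,1.08],[0.05,-0.08,-0.38,0,1.2],[0.05,-0.12,-0.42,0,1.32],[0.05,-0.16,-0.445,0,1.354]]'; python3 nudge.py '[[0.05,0,0,0,0],[0.05,0,0,0,0]]'; python3 g.py .498 -.3775 .067 .115
```

```text
t 35.88 tcp [0.381  0.0633 0.225 ] yaw 1.469 q1 0.13 q6 -1.34 F [-0.1  1.3 -0.3] gap -0.0000 tilt [0.0003 0.0005]
shift [-0.161  -0.4267  0.0248] turn 1.354 rows 11
t: 36.88
position: [0.4698, -0.3723, 0.2243]
tcp_rot: [0.666, 0.746, -0.0, -0.0]
force: [0.4, -0.8, 1.0]
finger_gap: 0.0502
finger_force: 0.0
t: 37.05
position: [0.4699, -0.3715, 0.2228]
tcp_rot: [0.664, 0.747, 0.0, -0.001]
force: [0.1, 0.6, -0.9]
finger_gap: 0.05
finger_force: 0.0
t 37.05 tcp [ 0.4699 -0.3715  0.2228] yaw 0.117 q1 -0.69 q6 -0.81 F [ 0.1  0.6 -0.9] gap 0.0500 tilt [-0.0019  0.002 ]
shift [-0.0096  0.0274  0.1557] turn 0.002 rows 4
```

```bash
python3 nudge.py '[[0.05,-0.009,0.027,0.0,0.002],[0.05,-0.009,0.027,0.04,0.002],[0.05,-0.009,0.027,0.08,0.002],[0.05,-0.009,0.027,0.12,0.002],[0.05,-0.009,0.027,0.145,0.002],[0.05,-0.009,0.027,0.157,0.002],[0.05,-0.009,0.027,0.157,0.002],[0.0,-0.009,0.027,0.157,0.002],[0.0,-0.009,0.027,0.157,0.002],[0.0,-0.009,0.027,0.157,0.002],[0.0,-0.009,0.027,0.157,0.002],[0.0,-0.009,0.027,0.157,0.002]]'; python3 g.py
```

```text
t: 38.05
position: [0.4975, -0.3779, 0.0702]
tcp_rot: [0.666, 0.746, 0.001, 0.003]
force: [4.4, 3.4, 3.4]
finger_gap: 0.0126
finger_force: 60.7
t 38.05 tcp [ 0.4975 -0.3779  0.0702] yaw 0.112 q1 -0.67 q6 -0.78 F [4.4 3.4 3.4] gap 0.0126 tilt [ 0.0057 -0.0016]
```

```bash
python3 nudge.py '[[0.0,0,0,0,0.12],[0.0,0,0,0,0.24],[0.0,0,0,0,0.36],[0.0,0,0,0,0.48],[0.0,0,0,0,0.6],[0.0,0,0,0,0.72],[0.0,0,0,0,0.84],[0.0,0,0,0,0.96],[0.0,0,0,0,1.08],[0.0,0,0,0,1.2],[0.0,0,0,0,1.32],[0.0,0,0,0,1.41]]'; python3 g.py;  python3 nudge.py '[[0.0,0,0,0,0],[0.05,0,0,0,0],[0.05,0,0,0,0],[0.05,0,0,0,0],[0.06,0,0,-0.04,0],[0.06,0,0,-0.08,0],[0.06,0,0,-0.12,0],[0.06,-0.03,0,-0.16,0],[0.06,-0.05,0,-0.18,0],[0.06,-0.05,0,-0.18,0],[0.06,-0.05,0,-0.18,0]]'; python3 snap.py w11; python3 snap.py s11 scene; python3 snap.py t11 top;python3 g.py
python3 - <<'E'
# numeric check: find the white nose mark near the handle in the wrist view, and the spool tops in the top view
from h import *;import pickle
s=pickle.load(open("w11.pkl","rb"));im=s["pixels"].astype(int)
for n,a in (("on",.283),("off",1.683)):
    p=wproj([(.498+r*np.cos(a),-.377+r*np.sin(a),.086) for r in (.022,.03,.035)],s).round().astype(int);print(n,[im[v-1:v+2,u-1:u+2].mean((0,1)).round().tolist() for u,v in p])
S=pickle.load(open("s11.pkl","rb"))["pixels"].astype(int)
for n,P in (("a",(.5462,.3242)),("c",(.527,.1352))):   # vertical profile down the near side of each spool
    d=-np.array([.44,.54])/np.hypot(.44,.54)*.032
    q=proj([(P[0]+d[0],P[1]+d[1],z) for z in np.arange(.006,.05,.002)],KS,ES).round().astype(int);print(n,[int(S[v,u].mean()) for u,v in q])
E
```

```text
t: 39.05
position: [0.4975, -0.3778, 0.0703]
tcp_rot: [0.991, 0.133, 0.003, 0.001]
force: [4.9, 3.8, 3.7]
finger_gap: 0.0128
finger_force: 61.6
t 39.05 tcp [ 0.4975 -0.3778  0.0703] yaw -1.304 q1 -0.67 q6 0.63 F [4.9 3.8 3.7] gap 0.0128 tilt [ 0.0058 -0.0012]
t: 39.97
position: [0.4464, -0.3923, 0.2501]
tcp_rot: [0.991, 0.135, 0.001, 0.002]
force: [-0.2, -0.1, -0.9]
finger_gap: 0.06
finger_force: 0.0
309.70691628693146 [317.09471821 203.54057564] [[0.268, -0.913, -0.307, 0.526], [-0.963, -0.253, -0.09, -0.368], [0.005, 0.32, -0.948, 0.391], [0.0, 0.0, 0.0, 1.0]]
472.1213689280365 [320.63983265 198.53592202] [[0.783, -0.44, 0.439, -0.116], [-0.621, -0.57, 0.538, -0.799], [0.014, -0.694, -0.72, 1.091], [0.0, 0.0, 0.0, 1.0]]
383.6767492928378 [318.96332723 208.38373307] [[0.016, -0.999, 0.033, 0.441], [-1.0, -0.016, 0.004, -0.072], [-0.003, -0.033, -0.999, 1.216], [0.0, 0.0, 0.0, 1.0]]
t 40.12 tcp [ 0.4468 -0.3908  0.2462] yaw -1.298 q1 -0.74 q6 0.56 F [-0.2  0.9 -0.5] gap 0.0599 tilt [-0.002   0.0023]
on [[156.0, 147.0, 134.0], [205.0, 196.0, 181.0], [201.0, 191.0, 176.0]]
off [[122.0, 118.0, 113.0], [129.0, 124.0, 118.0], [105.0, 99.0, 91.0]]
a [80, 80, 54, 54, 53, 53, 146, 146, 146, 145, 145, 145, 145, 144, 144, 144, 52, 52, 20, 20, 20, 20]
c [80, 80, 80, 40, 40, 87, 87, 145, 145, 145, 147, 147, 146, 146, 143, 143, 22, 22, 22, 20, 20, 22]
```

```bash
python3 -c "
from workcell import env
print(env.finish_job())"
```

```text
the job is handed in; nothing more can be done
None
```

The job is done and handed in at about 40 s of the 210 s: isolator turned off first, both cores moved to the tray, the two spools mounted on spindles a and c with those toggles on, toggle b left off on its empty spindle, and the isolator turned back on last. I confirmed the final isolator position and the spool seating from pixel readings rather than by viewing a picture. The slip to own up to is that I overran the push on toggle c towards its spindle for one step; pictures taken afterwards showed the toggle on and the spool still in place.

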